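# Make up two rod-repair kits

## Robot

A 6-joint arm with a two-finger parallel gripper is mounted at the origin on the work surface. World frame = base frame: x ahead of the robot, y to its left, z up, the work surface at z = 0. Lengths are in m, angles in degrees, forces in N, time in s.
With the tool pointing down it reaches from about 0.35 to 0.875 m from the base axis. Payload 4.2 kg.
Tool frame: the origin (TCP) lies midway between the tips of the shut fingers; the grasp point (between the pads) lies 19 mm behind it; z points along the fingers, y is the direction in which the jaws open and shut (so a half turn about z gives the same grasp; the last joint's range is limited). The gripper opens to 87 mm and grips with 3 to 60 N. Pads are 19 mm wide; open, the fingers measure 117 mm over their backs; the gripper's body (75 mm by 190 mm) begins 51 mm behind the grasp point.
Start: joints at [89.931, 22.042, 0.453, 0, -68.411, -14.817], TCP at [0.161, 0.604, 0.223] pointing down, gripper open.
Joint ranges: [-179.83, 179.83], [-69.29, 118.12], [-61.27, 80.66], [-181.25, 117.63], [-171.15, -9.14], [-177.46, 177.46]. Speed limits (degrees/s): [159.86, 159.86, 180, 180, 180, 180].

## Interface

Orientations are given as a 3x3 rotation matrix whose columns are the frame's x, y, z axes.
In Python, from station import sense, capture, calibration, finish_job gives the robot as it stands.
- The arm moves only by the tool carry_out, never from a script. Its argument "commands" is one flat list of numbers, 6 for each row, row after row: the shift along the tool's x, y, z in mm, then the turn, a rotation vector about the tool's x, y, z in rad. A call has 1 to 5 rows; each row shifts and turns the pose as measured when the row begins, along the tool's axes as they then stand; what a row does not reach is not made up. A row lasts 1/8 s, in which the tool goes at most 62.5 mm and 10.7 degrees, less where a joint would pass 70% of its speed; a pose out of reach is approached as far as the arm can. A call is refused whole if a number of a shift passes 62.5 or a number of a turn 0.188, either way. A call with a gripper value outside its range is refused whole. "grip" is the finger opening in mm, from 0 to 87, set as the call begins (left out, the last holds). The fingers move at their own pace and stop on an object; the grip force is fixed at half the most. Time passes only in rows, so rows that do not move let the fingers close. It gives the time, the measured TCP pose, the force and the opening at its end, in the units of the state.
- sense(): the state, without advancing time (a new reading comes with each control period).
- capture(name): name is "scene" or "top" or "wrist"; returns the picture (384x512x3 uint8, red, green, blue); there is no depth.
- calibration(name): a dict with "fx", "fy", "cx", "cy" (pixels), "rvec" (rotation vector, rad) and "tvec" (3), from world to camera coordinates, as OpenCV has them. Camera axes: x right, y down, z forward; pixel columns grow to the right and rows downward; lengths in m; the calibration is good to about 2 mm. The wrist camera is an equidistant fisheye: a pixel r from the principal point sees the ray r / f radians off the axis. A picture is of the moment at which its call begins: read the wrist's pose just before it. calibration takes no time and is no camera call; for the wrist camera it gives the pose at the moment of the call.
- finish_job(): hands the job in, once; it reports no verdict.
The state is a dict: "time_s": time; "joints": joint angles; "joint_velocities": joint speeds; "effort": joint torques, N m; "tcp_pos": TCP position; "ee_rot": TCP orientation; "wrist_force": force on the tool from outside, world axes, zero at the start; "moment": the same for the moment, N m; "gripper_width": opening from 0.0 (shut) to 1.0 (fully open).
Only numpy, scipy, OpenCV 4.12 (cv2) and the standard library are available. Lean on these libraries where they do the work, as an engineer would, in place of code of your own. Each camera call takes 0.05 s, during which the arm holds its last target.

## Task

Make up two repair kits from the parts standing on the grey stock board. Into the blue three-cell tray put the brass ferrule in the middle cell, with the pale bamboo piece in one end cell and the red sanding block in the other; into the plain pale-wood two-cell tray put the dark bamboo piece and the amber varnish jar, one in each cell. Everything is to stand upright, flat on the tray floor and let go, and the grey steel ferrule and the white glue bottle must be left standing where they are on the board.

Things in the scene. Friction and masses are not known exactly. Their poses are not given: they have to be found in the camera images.
- pale_bamboo_mid (a point): Pale straw-yellow bamboo piece, a round rod 32 mm in diameter and 75 mm tall with a small dark hole in its top and a thin raised node (36 mm) 25 mm above its foot, about 50 g. Stands upright on the grey stock board at the start. This point is its centre, half-way up; z is up along its length.
- dark_bamboo_mid (a point): The same piece in very dark brown smoked bamboo: 32 mm in diameter, 75 mm tall, node (36 mm) 25 mm above its foot, about 50 g. Stands upright on the grey stock board at the start. This point is its centre, half-way up; z is up along its length.
- brass_ferrule_mid (a point): Gold-brown brass ferrule with a wide dark bore in its top, a stepped round sleeve 52 mm tall: 34 mm in diameter for its lower 30 mm, narrowing over 4 mm to 27 mm for its top 18 mm, about 90 g. Stands upright on the grey stock board at the start. This point is its centre, half-way up; z is up along its length.
- sanding_block_mid (a point): Red rubber sanding block, 60 mm long (its x) by 32 mm wide (its y) by 45 mm tall (its z), about 100 g, with a dark strip round its foot. Stands on its 60 x 32 mm face on the grey stock board at the start. This point is its centre, half-way up. Upright means on that same face; in a tray cell it fits with its length across the tray (along the tray's y).
- varnish_jar_mid (a point): Amber jar with a green screw cap, closed, 39 mm in diameter and 62 mm tall (glass 38 mm in diameter below, cap 39 mm for the top 16 mm), about 110 g. Stands upright on the grey stock board at the start. This point is its centre, half-way up; z is up along its length.
- blue_tray: Blue tray, fixed to the bench, 234 mm long (its x) by 98 mm wide (its y). Three cells in a row along x, centred at x = -76, 0 and +76 mm, y = 0, each 70 mm (x) by 86 mm (y) inside. Floor 6 mm thick; walls and dividers 6 mm thick, their tops 16 mm above the bench. Origin: centre of its underside, on the bench; z up.
- wood_tray: Plain tray of bare, very pale wood, fixed to the bench, 158 mm long (its x) by 98 mm wide (its y). Two cells in a row along x, centred at x = -38 and +38 mm, y = 0, each 70 mm (x) by 86 mm (y) inside. Floor 6 mm thick; walls and divider 6 mm thick, their tops 16 mm above the bench. Origin: centre of its underside, on the bench; z up.
- steel_ferrule_mid (a point): Blue-grey steel ferrule, same shape as the brass one (34 mm in diameter, 52 mm tall), loose on the stock board; not wanted, leave it. This point is its centre, half-way up; z is up.
- glue_bottle_mid (a point): White glue bottle with a red pointed cap, 36 mm in diameter, 74 mm tall, loose on the stock board; not wanted, leave it. This point is its centre, half-way up; z is up.
- stock_board: Flat grey board, 290 mm (its x) by 270 mm (its y), 6 mm thick, fixed to the bench, on which the seven loose parts stand about 90 to 100 mm apart. Origin: centre of its underside, on the bench; z up.
Things that resemble listed ones, but are neither listed nor needed, are in the scene too. Of the things that look like the part that bears brass_ferrule_mid, the smallest one is meant. There is more than one size of the part that bears varnish_jar_mid; the job needs the smaller.

How it is judged (in metres and radians):
At the end, for the whole second after the job is handed in: Blue tray: brass ferrule in the middle cell, pale bamboo and sanding block in the two end cells. Wooden tray: dark bamboo in one cell, varnish jar in the other. Each upright within 0.12 rad, foot on the tray floor within 5 mm, released, at rest (x of pale_bamboo_mid in the frame of blue_tray between -0.113 and 0.113 m and y of pale_bamboo_mid in the frame of blue_tray between -0.044 and 0.044 m and z of pale_bamboo_mid in the frame of blue_tray between 0.0385 and 0.0485 m and angle between each of pale_bamboo_mid, sanding_block_mid, brass_ferrule_mid, dark_bamboo_mid, varnish_jar_mid's own z axis and vertical below 0.12 rad and linear speed of each of pale_bamboo, sanding_block, brass_ferrule, dark_bamboo, varnish_jar below 0.02 m/s and angular speed of each of pale_bamboo, sanding_block, brass_ferrule, dark_bamboo, varnish_jar below 0.2 rad/s and x of sanding_block_mid in the frame of blue_tray between -0.113 and 0.113 m and y of sanding_block_mid in the frame of blue_tray between -0.044 and 0.044 m and z of sanding_block_mid in the frame of blue_tray between 0.0235 and 0.0335 m and x of brass_ferrule_mid in the frame of blue_tray between -0.038 and 0.038 m and y of brass_ferrule_mid in the frame of blue_tray between -0.044 and 0.044 m and z of brass_ferrule_mid in the frame of blue_tray between 0.027 and 0.037 m and ((x of pale_bamboo_mid in the frame of blue_tray above 0.038 m and x of sanding_block_mid in the frame of blue_tray below -0.038 m) or (x of pale_bamboo_mid in the frame of blue_tray below -0.038 m and x of sanding_block_mid in the frame of blue_tray above 0.038 m)) and x of dark_bamboo_mid in the frame of wood_tray between -0.075 and 0.075 m and y of dark_bamboo_mid in the frame of wood_tray between -0.044 and 0.044 m and z of dark_bamboo_mid in the frame of wood_tray between 0.0385 and 0.0485 m and x of varnish_jar_mid in the frame of wood_tray between -0.075 and 0.075 m and y of varnish_jar_mid in the frame of wood_tray between -0.044 and 0.044 m and z of varnish_jar_mid in the frame of wood_tray between 0.032 and 0.042 m and ((x of dark_bamboo_mid in the frame of wood_tray above 0 m and x of varnish_jar_mid in the frame of wood_tray below -0 m) or (x of dark_bamboo_mid in the frame of wood_tray below -0 m and x of varnish_jar_mid in the frame of wood_tray above 0 m))); the robot touches nothing.
It fails at once if the steel ferrule is pushed more than 30 mm from its place, lifted or tipped over (distance of steel_ferrule_mid from where it was at the start of the episode above 0.03 m or angle between steel_ferrule_mid's own z axis and vertical above 0.4 rad).
It fails at once if the glue bottle is pushed more than 30 mm from its place, lifted or tipped over (distance of glue_bottle_mid from where it was at the start of the episode above 0.03 m or angle between glue_bottle_mid's own z axis and vertical above 0.4 rad).
It also fails if it takes over 141 s, if anything falls off the work surface, if the arm or the gripper's body presses on something with over 40 N, if the wrist force passes 120 N, or if a joint passes its speed limit or range.

## Working session

There is one attempt and no reset: what is moved stays moved. The work goes in short steps, Python scripts to look and compute and a tool call to move; the robot and the scene stay as the last step left them, time stands still between calls to the robot, and variables do not carry over. Pictures are saved under pics/ and viewed, and the job is handed in when it is done.

Besides the shell and the picture viewer there is one more tool, called after "Call:" as name(argument=value, ...) on one line, values as JSON. carry_out: Moves the arm, as the interface text tells. Its arguments: {"type":"object","properties":{"commands":{"type":"array"},"grip":{"type":"number"}},"required":["commands"]}

```bash
ls; mkdir -p pics; python3 - <<'E'
from station import sense,capture,calibration
import cv2
print(sense())
for n in("scene","top","wrist"):
    print(n,calibration(n))
    cv2.imwrite(f"pics/{n}0.png",cv2.cvtColor(capture(n),cv2.COLOR_RGB2BGR))
E
```

```text
pics
{'time_s': 0.0, 'joints': array([ 8.99322713e+01,  2.20912891e+01,  3.80043861e-01, -2.78188504e-02,
       -6.84112999e+01, -1.48158975e+01]), 'joint_velocities': array([-0.01316047,  0.0248848 , -0.04934964, -0.00607686, -0.0324361 ,
       -0.01363286]), 'effort': array([ 1.67453356e-03, -3.90668643e+01,  1.87397236e+01,  4.21965256e+00,
        1.08461076e-02, -1.92873349e-04]), 'tcp_pos': array([0.16037507, 0.6034537 , 0.22145888]), 'ee_rot': array([[ 9.66403522e-01, -2.57029234e-01, -4.53998000e-04],
       [-2.57029611e-01, -9.66401163e-01, -2.13823817e-03],
       [ 1.10845523e-04,  2.18309183e-03, -9.99997611e-01]]), 'wrist_force': array([-0.02408327,  0.49153824,  0.57911583]), 'moment': array([ 0.00387463, -0.05577494,  0.03078465]), 'gripper_width': 1.000992013674755}
scene {'fx': 364.17602525748265, 'fy': 364.17602525748265, 'cx': 255.82757861593856, 'cy': 195.2011656973727, 'rvec': array([ 2.05791988,  1.62653064, -0.51639134]), 'tvec': array([-0.13095218, -0.4146316 ,  1.20534148])}
top {'fx': 381.66918243872203, 'fy': 381.66918243872203, 'cx': 254.16225864825253, 'cy': 185.4813844579626, 'rvec': array([ 2.20294268, -2.1902776 ,  0.08125234]), 'tvec': array([-0.01495789,  0.57659889,  0.78480895])}
wrist {'fx': 297.3186396354542, 'fy': 297.3186396354542, 'cx': 259.99357611289213, 'cy': 188.46630874829086, 'rvec': array([-1.80078318,  2.34482168,  0.32008196]), 'tvec': array([ 0.6244097 , -0.03331358,  0.39035175])}
```

View pics/scene0.png

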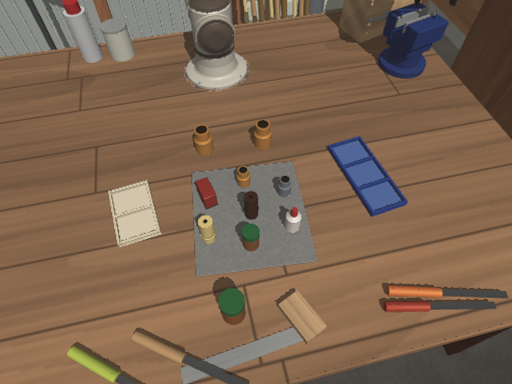

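View pics/top0.png

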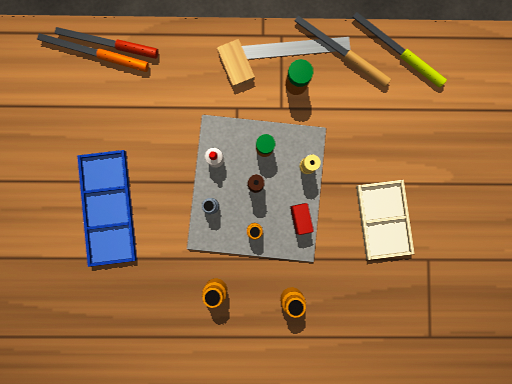

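View pics/wrist0.png

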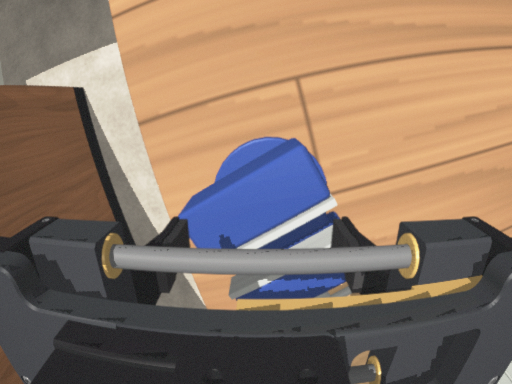

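```bash
cat > h.py <<'E'
import numpy as np, cv2
from station import sense,capture,calibration
def cam(n):
    c=calibration(n); R=cv2.Rodrigues(np.array(c["rvec"]))[0]; return c,R,np.array(c["tvec"])
def proj(n,P):
    c,R,t=cam(n); p=R@np.array(P,float)+t
    return c["fx"]*p[0]/p[2]+c["cx"],c["fy"]*p[1]/p[2]+c["cy"]
def cast(n,uv,z):
    c,R,t=cam(n); d=R.T@np.array([(uv[0]-c["cx"])/c["fx"],(uv[1]-c["cy"])/c["fy"],1.]); o=-R.T@t
    return (o+d*(z-o[2])/d[2])
def save(n,name,scale=1,crop=None):
    im=cv2.cvtColor(capture(n),cv2.COLOR_RGB2BGR); cv2.imwrite(f"pics/{name}_raw.png",im)
    if crop: x0,x1,y0,y1=crop; im=im[y0:y1,x0:x1]
    cv2.imwrite(f"pics/{name}.png",cv2.resize(im,None,fx=scale,fy=scale,interpolation=cv2.INTER_NEAREST))
E
python3 - <<'E'
from h import *
for n in("scene","top"):
    c,R,t=cam(n); print(n,(-R.T@t).round(3), proj(n,[0,0,0]),proj(n,sense()['tcp_pos']))
for k,uv,z in [("jar",(265,145),.068),("pale",(312,162),.081),("dark",(256,183),.081),("brass",(255,231),.058),("block",(302,219),.051),("steel",(210,205),.058),("glue",(213,156),.08),("blue",(107,209),.016),("wood",(385,220),.016),("bigbr1",(213,295),.08),("bigbr2",(295,305),.08),("bigjar",(300,72),.09),("board",(257,188),.006)]:
    print(k,cast("top",uv,z).round(3))
im=cv2.imread("pics/top0.png")
cv2.imwrite("pics/t_a.png",cv2.resize(im[105:275,180:335],None,fx=3.5,fy=3.5,interpolation=cv2.INTER_NEAREST))
E
```

```text
scene [ 1.031 -0.103  0.753] (np.float64(216.2623236770459), np.float64(69.92638465276194)) (np.float64(433.2568789124033), np.float64(4.488261998686397))
top [ 0.528 -0.001  0.819] (np.float64(246.88791863745257), np.float64(465.8936138934283)) (np.float64(-160.61070489225682), np.float64(454.87794919468183))
jar [ 0.654 -0.032  0.068]
pale [ 0.619 -0.123  0.081]
dark [ 0.578 -0.014  0.081]
brass [ 0.484 -0.013  0.058]
block [ 0.508 -0.108  0.051]
steel [0.535 0.076 0.058]
glue [0.63 0.07 0.08]
blue [0.526 0.295 0.016]
wood [ 0.506 -0.287  0.016]
bigbr1 [0.364 0.066 0.08 ]
bigbr2 [ 0.345 -0.09   0.08 ]
bigjar [ 0.795 -0.099  0.09 ]
board [ 0.572 -0.018  0.006]
```

View pics/t_a.png

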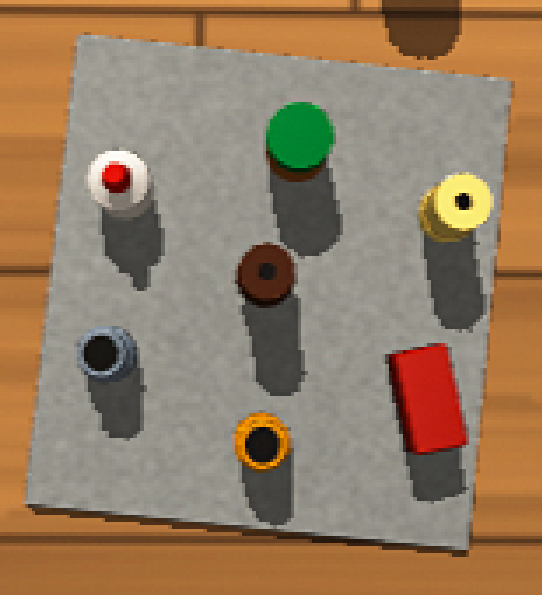

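```bash
cat > meas.py <<'E'
from h import *
def comp(m,near,rad=25):
    m=cv2.morphologyEx(m.astype(np.uint8),cv2.MORPH_CLOSE,np.ones((3,3)))
    n,l,s,c=cv2.connectedComponentsWithStats(m)
    best=max((i for i in range(1,n) if np.hypot(*(c[i]-near))<rad),key=lambda i:s[i,4])
    return (l==best).astype(np.uint8),s[best,4]
def cnt(m): return max(cv2.findContours(m,cv2.RETR_EXTERNAL,cv2.CHAIN_APPROX_NONE)[0],key=cv2.contourArea)
def show(k,m,z,r=None):
    c=cnt(m); (u,v),rr=cv2.minEnclosingCircle(c); e=cv2.fitEllipse(c)
    p=cast("top",e[0],z); q=cast("top",(e[0][0]+1,e[0][1]),z); s=np.linalg.norm(p-q)*1000
    print(k,"px",np.round(e[0],1),"diam mm",np.round(np.array(e[1])*s+s,1),"pos",p.round(4))
E
python3 - <<'E'
from meas import *
im=cv2.imread("pics/top0_raw.png") if False else cv2.imread("pics/top0.png")
h,s,v=[a.astype(int) for a in cv2.split(cv2.cvtColor(im,cv2.COLOR_BGR2HSV))]
for k,uv,r in [("jar",(265,145),0),("pale",(312,162),0),("dark",(256,183),0),("brass",(255,231),0),("block",(302,219),0),("steel",(210,205),0),("blue",(107,209),0),("wood",(385,200),0)]:
    print(k,h[uv[1],uv[0]],s[uv[1],uv[0]],v[uv[1],uv[0]])
g=(h>45)&(h<75)&(s>150)&(v>80)
show("jar",comp(g,(265,145))[0],.068)
m=(h>20)&(h<32)&(s>60)&(v>150); show("pale",comp(m,(312,162))[0],.081)
m=(h>20)&(h<32)&(s>60)&(v>220); show("pale2",comp(m,(312,162))[0],.081)
sub=np.zeros_like(h,bool); sub[165:202,240:272]=1
m=(s>100)&sub; show("dark",comp(m,(256,183))[0],.081)
sub=np.zeros_like(h,bool); sub[220:242,244:268]=1
m=((s>150)|(v<40))&sub; show("brass",comp(m,(255,231))[0],.058)
m=((h<8)|(h>172))&(s>150)&(v>90); mm=comp(m,(302,219))[0]; show("block",mm,.051)
c=cnt(mm); b=cv2.boxPoints(cv2.minAreaRect(c)); P=np.array([cast("top",q,.051) for q in b]); print("block corners",P.round(4).tolist(),[np.linalg.norm(P[i]-P[(i+1)%4]).round(4) for i in range(4)])
m=(h>100)&(h<130)&(s>120); mm=comp(m,(107,209),40)[0]
def tray(k,mm):
    b=cv2.boxPoints(cv2.minAreaRect(cnt(mm))); print(b.round(1).tolist())
    for z in(0,.016):
        P=np.array([cast("top",q,z) for q in b]); print(k,z,P.mean(0).round(4),[np.linalg.norm(P[i]-P[(i+1)%4]).round(4) for i in range(4)],[np.degrees(np.arctan2(*(P[(i+1)%4]-P[i])[[1,0]])).round(1) for i in range(4)])
tray("blue",mm)
m=(s<110)&(v>150)&(np.arange(512)[None]>345); mm=comp(m,(385,220),40)[0]; tray("wood",mm)
cv2.imwrite("pics/t_b.png",cv2.resize(np.hstack([im[140:280,65:145],im[170:270,350:420].copy() if 0 else im[140:280,345:425]]),None,fx=4,fy=4,interpolation=cv2.INTER_NEAREST))
E
```

```text
jar 71 255 130
pale 30 16 16
dark 15 39 26
brass 10 59 26
block 2 233 194
steel 21 74 24
blue 110 163 211
wood 24 38 248
jar px [265.2 143.1] diam mm [37.  37.9] pos [ 0.6579 -0.0324  0.068 ]
pale px [310.5 162.3] diam mm [31.  41.8] pos [ 0.6187 -0.1203  0.081 ]
pale2 px [311.8 161.9] diam mm [30.5 34. ] pos [ 0.6194 -0.1229  0.081 ]
dark px [255.5 183.1] diam mm [31.4 35.9] pos [ 0.5775 -0.0133  0.081 ]
brass px [254.3 230.9] diam mm [32.  34.1] pos [ 0.484  -0.0119  0.058 ]
block px [302.3 218.3] diam mm [36.  73.1] pos [ 0.5091 -0.1082  0.051 ]
block corners [[0.5345, -0.0865, 0.051], [0.5414, -0.1175, 0.051], [0.4833, -0.13, 0.051], [0.4765, -0.0991, 0.051]] [np.float64(0.0317), np.float64(0.0594), np.float64(0.0316), np.float64(0.0593)]
[[76.0999984741211, 154.5], [125.0, 149.60000610351562], [136.3000030517578, 261.1000061035156], [87.4000015258789, 266.1000061035156]]
blue 0 [0.5292 0.3032 0.    ] [np.float64(0.1049), np.float64(0.2393), np.float64(0.1031), np.float64(0.2388)] [np.float64(-83.7), np.float64(-172.8), np.float64(96.0), np.float64(7.6)]
blue 0.016 [0.5291 0.2972 0.016 ] [np.float64(0.1028), np.float64(0.2346), np.float64(0.1011), np.float64(0.2341)] [np.float64(-83.7), np.float64(-172.8), np.float64(96.0), np.float64(7.6)]
[[357.0, 185.10000610351562], [403.20001220703125, 178.5], [413.8999938964844, 253.39999389648438], [367.70001220703125, 260.0]]
wood 0 [ 0.5072 -0.2942  0.    ] [np.float64(0.1015), np.float64(0.1617), np.float64(0.1004), np.float64(0.1612)] [np.float64(-81.5), np.float64(-172.9), np.float64(98.2), np.float64(7.5)]
wood 0.016 [ 0.5076 -0.2885  0.016 ] [np.float64(0.0995), np.float64(0.1585), np.float64(0.0984), np.float64(0.1581)] [np.float64(-81.5), np.float64(-172.9), np.float64(98.2), np.float64(7.5)]
```

View pics/t_b.png

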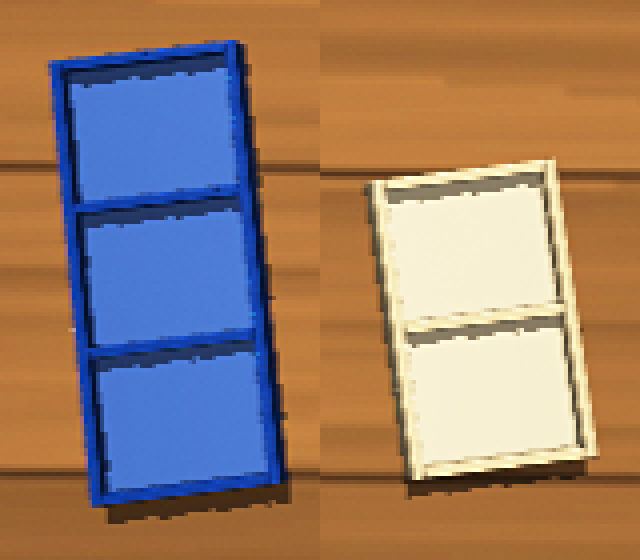

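```bash
cat > plan.py <<'E'
import sys
from h import *
from scipy.spatial.transform import Rotation as Ro
x,y,z,a=map(float,sys.argv[1:5])   # mm, mm, mm, jaw(tool y) heading deg
s=sense(); R=s["ee_rot"]; p=s["tcp_pos"]*1000
a=np.radians(a); ty=np.array([np.cos(a),np.sin(a),0]); tz=np.array([0,0,-1.]); T=np.column_stack([np.cross(ty,tz),ty,tz])
rv=Ro.from_matrix(R.T@T).as_rotvec()
print("t",round(float(s["time_s"]),2),"tcp",p.round(1),"d_tool",(R.T@(np.array([x,y,z])-p)).round(1),"rot",rv.round(3),"F",s["wrist_force"].round(1),"w",round(float(s["gripper_width"])*87,1))
print("jaw",round(float(np.degrees(np.arctan2(R[1,1],R[0,1]))),1),"joints",s["joints"].round(1))
E
python3 plan.py 484 -12 200 -82.5; python3 -c "
from h import *
print(cast('scene',(403,68),0),cast('scene',(440,18),.15))"
```

```text
t 0.15 tcp [160.4 603.6 221.7] d_tool [470.9 511.7  22.6] rot [ 0.002  0.    -0.391] F [ 0.9 -0.3  0.3] w 86.7
jaw -104.9 joints [ 89.9  22.1   0.4  -0.  -68.4 -14.8]
[0.13709237 0.60230183 0.        ] [0.11861826 0.6797253  0.15      ]
```

Call:
carry_out(commands=[0,0,-30,0,0,0,20,0,0,0,0,-0.1,60,0,0,0,0,-0.1], grip=60)

```text
time_s: 0.52
tcp_pos: [0.2371, 0.5893, 0.2511]
ee_rot: [[0.999, -0.048, -0.001], [-0.048, -0.999, -0.004], [-0.001, 0.004, -1.0]]
wrist_force: [0.2, 0.7, -0.2]
gripper_width: 0.748
```

```bash
python3 plan.py 484 -12 200 -82.5
```

```text
t 0.53 tcp [237.1 589.3 251.1] d_tool [275.3 588.7  53.4] rot [ 0.004  0.001 -0.178] F [ 0.2  0.7 -0.2] w 65.1
jaw -92.7 joints [ 82.6  22.2   4.9  -0.  -72.9   4.6]
```

Call:
carry_out(commands=[25,55,0,0,0,-0.1,25,60,0,0,0,-0.08,25,60,0,0,0,0,25,60,0,0,0,0,25,60,0,0,0,0])

```text
time_s: 1.15
tcp_pos: [0.3832, 0.3138, 0.2491]
ee_rot: [[0.99, 0.14, -0.002], [0.14, -0.99, -0.009], [-0.004, 0.009, -1.0]]
wrist_force: [1.7, 1.0, -0.5]
gripper_width: 0.692
```

```bash
python3 plan.py 484 -12 200 -82.5
```

```text
t 1.15 tcp [383.2 313.8 249.1] d_tool [ 54.4 336.3  51.9] rot [0.009 0.004 0.009] F [ 1.7  1.  -0.5] w 60.2
jaw -82.0 joints [ 58.3   8.4 -14.5   0.2 -67.6  39.7]
```

Call:
carry_out(commands=[10,60,0,0,0,0,10,60,0,0.004,0,0,12,60,10,0.004,0.004,0,12,60,20,0,0,0,12,60,20,0,0,0])

```text
time_s: 1.78
tcp_pos: [0.4806, 0.0237, 0.2033]
ee_rot: [[0.99, 0.141, 0.006], [0.141, -0.99, 0.002], [0.006, -0.001, -1.0]]
wrist_force: [-0.2, 0.7, -0.1]
gripper_width: 0.692
```

```bash
python3 plan.py 484 -12 110 -82.5
```

```text
t 1.77 tcp [480.6  23.7 203.3] d_tool [-2.3 35.9 93.2] rot [-0.001 -0.006  0.011] F [-0.2  0.7 -0.1] w 60.2
jaw -81.9 joints [ 22.2   8.7 -21.    0.  -59.9  75.9]
```

Call:
carry_out(commands=[-2,36,45,0,-0.006,0.01,0,0,45,0,0,0,0,0,0,0,0,0])

```text
time_s: 2.15
tcp_pos: [0.4838, -0.0176, 0.11]
ee_rot: [[0.992, 0.124, -0.002], [0.124, -0.992, 0.0], [-0.002, -0.001, -1.0]]
wrist_force: [0.3, 0.6, 1.1]
gripper_width: 0.688
```

```bash
python3 plan.py 484 -12 20 -82.5; python3 - <<'E'
from h import *
save("wrist","w1"); save("top","t1",3,(190,340,130,280))
E
```

```text
t 2.15 tcp [483.8 -17.6 110. ] d_tool [ 1.  -5.4 90. ] rot [-0.001  0.002 -0.007] F [0.3 0.6 1.1] w 59.9
jaw -82.9 joints [ 17.2  15.4 -27.8  -0.1 -46.9  80. ]
```

View pics/w1.png

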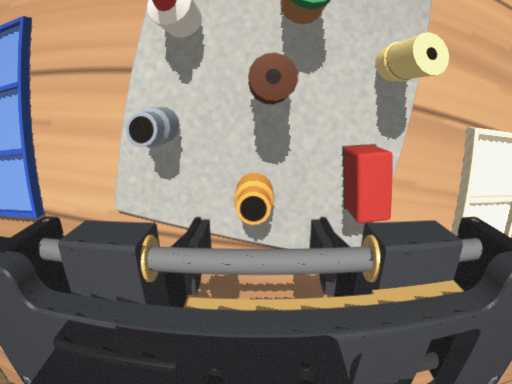

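```bash
cat >> h.py <<'E'
def wcast(uv,z):
    c,R,t=cam("wrist"); d=np.array([uv[0]-c["cx"],uv[1]-c["cy"]]); r=np.hypot(*d); th=r/c["fx"]
    v=R.T@np.array([*(d/r*np.sin(th)),np.cos(th)]); o=-R.T@t
    return o+v*(z-o[2])/v[2]
def wproj(P):
    c,R,t=cam("wrist"); p=R@np.array(P,float)+t; th=np.arctan2(np.hypot(p[0],p[1]),p[2]); k=c["fx"]*th/np.hypot(p[0],p[1])
    return np.array([c["cx"]+k*p[0],c["cy"]+k*p[1]])
E
python3 - <<'E'
from h import *
print("brass",wcast((255,208),.058),"dark",wcast((273,76),.081),"pale",wcast((432,54),.081),"tcp px",wproj(sense()['tcp_pos']))
E
```

```text
brass [ 0.48420171 -0.01221938  0.058     ] dark [ 0.58211487 -0.01223444  0.081     ] pale [ 0.62245403 -0.12447325  0.081     ] tcp px [260.70134045 234.5381383 ]
```

Call:
carry_out(commands=[1,-5,45,0,0,-0.007,0,0,30,0,0,0,0,0,15,0,0,0])

```text
time_s: 2.62
tcp_pos: [0.497, -0.0066, 0.0304]
ee_rot: [[0.99, 0.139, 0.028], [0.139, -0.99, 0.007], [0.028, -0.003, -1.0]]
wrist_force: [0.7, 0.6, 1.2]
gripper_width: 0.685
```

Call:
carry_out(commands=[0,0,0,0,0,0,0,0,0,0,0,0,0,0,0,0,0,0], grip=25)

```text
time_s: 3.0
tcp_pos: [0.5008, -0.0042, 0.035]
ee_rot: [[0.989, 0.143, 0.036], [0.143, -0.99, 0.009], [0.037, -0.004, -0.999]]
wrist_force: [-0.5, -0.4, 0.4]
gripper_width: 0.435
```

```bash
python3 plan.py 484 -12 20 -82.5
```

```text
t 3.0 tcp [500.8  -4.2  35. ] d_tool [-18.3   5.4  14.3] rot [-0.004 -0.037  0.013] F [-0.5 -0.4  0.4] w 37.8
jaw -81.8 joints [ 18.2  22.4 -31.8   0.3 -33.7  79.7]
```

Call:
carry_out(commands=[0,0,0,0,0,0], grip=60)

```text
time_s: 3.12
tcp_pos: [0.5014, -0.004, 0.0359]
ee_rot: [[0.989, 0.143, 0.038], [0.143, -0.99, 0.009], [0.039, -0.004, -0.999]]
wrist_force: [0.6, -0.1, 0.4]
gripper_width: 0.482
```

Call:
carry_out(commands=[0,0,0,0,0,0])

```text
time_s: 3.25
tcp_pos: [0.5016, -0.0039, 0.0364]
ee_rot: [[0.989, 0.143, 0.039], [0.143, -0.99, 0.01], [0.04, -0.004, -0.999]]
wrist_force: [-0.3, 0.3, -0.4]
gripper_width: 0.583
```

```bash
python3 plan.py 484 -12 20 -82.5
```

```text
t 3.25 tcp [501.6  -3.9  36.4] d_tool [-19.2   5.6  15.6] rot [-0.004 -0.04   0.013] F [-0.3  0.3 -0.4] w 50.7
jaw -81.8 joints [ 18.2  22.3 -31.7   0.3 -33.7  79.7]
```

```bash
python3 - <<'E'
from h import *
save("wrist","w2")
E
```

```text
(no output)
```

View pics/w2.png

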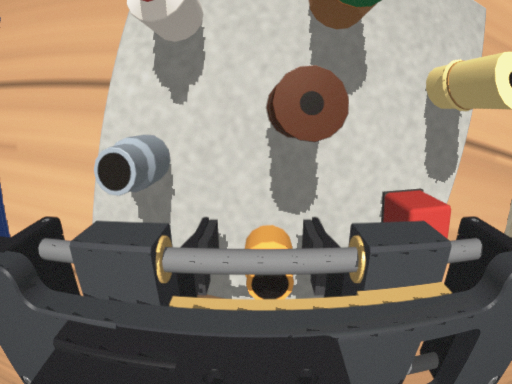

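```bash
python3 -c "
from h import *
print(wcast((269,283),.058))"
```

```text
[ 0.48188198 -0.01146334  0.058     ]
```

Call:
carry_out(commands=[-9,5,4,0,-0.02,0.01,-9,0,0,0,-0.02,0])

```text
time_s: 3.55
tcp_pos: [0.4834, -0.0119, 0.0314]
ee_rot: [[0.991, 0.132, -0.004], [0.132, -0.991, 0.004], [-0.003, -0.004, -1.0]]
wrist_force: [0.0, 0.2, -0.2]
gripper_width: 0.682
```

```bash
python3 plan.py 484 -12 20 -82.5
```

```text
t 3.55 tcp [483.4 -11.9  31.4] d_tool [ 0.6  0.2 11.4] rot [-0.004  0.003  0.002] F [ 0.   0.2 -0.2] w 59.3
jaw -82.4 joints [ 17.7  22.4 -32.3  -0.5 -35.4  80.3]
```

Call:
carry_out(commands=[0,0,6,0,0,0,0,0,5,0,0,0])

```text
time_s: 3.8
tcp_pos: [0.483, -0.0121, 0.0198]
ee_rot: [[0.991, 0.132, -0.004], [0.132, -0.991, 0.004], [-0.004, -0.004, -1.0]]
wrist_force: [0.4, -0.4, -0.1]
gripper_width: 0.691
```

```bash
python3 plan.py 484 -12 20 -82.5
```

```text
t 3.8 tcp [483.  -12.1  19.8] d_tool [ 1.   0.  -0.2] rot [-0.004  0.004  0.002] F [ 0.4 -0.4 -0.1] w 60.1
jaw -82.4 joints [ 17.7  23.5 -32.9  -0.5 -33.7  80.3]
```

Call:
carry_out(commands=[0,0,0,0,0,0,0,0,0,0,0,0,0,0,0,0,0,0,0,0,0,0,0,0,0,0,0,0,0,0], grip=15)

```text
time_s: 4.42
tcp_pos: [0.4829, -0.012, 0.0192]
ee_rot: [[0.991, 0.132, -0.005], [0.132, -0.991, 0.004], [-0.004, -0.004, -1.0]]
wrist_force: [0.1, -0.4, -0.6]
gripper_width: 0.383
```

Call:
carry_out(commands=[0,0,-10,0,0,0,0,0,-20,0,0,0,0,0,-30,0,0,0,0,0,-30,0,0,0])

```text
time_s: 4.92
tcp_pos: [0.4815, -0.0129, 0.1111]
ee_rot: [[0.991, 0.132, -0.011], [0.132, -0.991, 0.002], [-0.01, -0.003, -1.0]]
wrist_force: [0.4, 0.5, -0.3]
gripper_width: 0.379
```

```bash
python3 plan.py 529 295.5 120 -82.5;python3 - <<'E'
from h import *
save("wrist","w3")
E
```

```text
t 4.92 tcp [481.5 -12.9 111.1] d_tool [  87.7 -299.5   -8.7] rot [-0.003  0.01   0.001] F [ 0.4  0.5 -0.3] w 33.0
jaw -82.4 joints [ 17.6  15.3 -27.5  -0.4 -47.7  80.2]
```

View pics/w3.png

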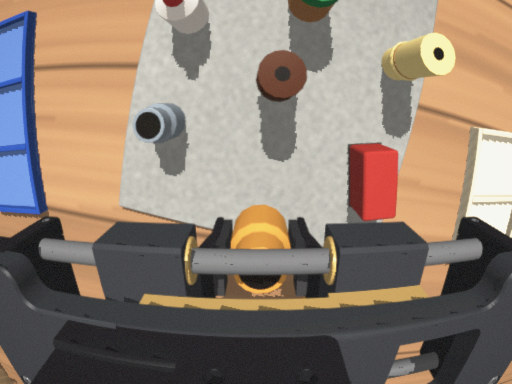

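Call:
carry_out(commands=[0,-40,-10,0,0.005,0,15,-50,0,0,0.005,0,18,-50,0,0,0,0,18,-50,0,0,0,0,18,-50,0,0,0,0])

```text
time_s: 5.6
tcp_pos: [0.5223, 0.2385, 0.1331]
ee_rot: [[0.992, 0.127, 0.015], [0.126, -0.992, 0.008], [0.016, -0.006, -1.0]]
wrist_force: [1.0, 0.1, -1.2]
gripper_width: 0.378
```

```bash
python3 plan.py 529 295.5 60 -82.5
```

```text
t 5.6 tcp [522.3 238.5 133.1] d_tool [ 12.7 -55.3  73.7] rot [-0.006 -0.016 -0.004] F [ 1.   0.1 -1.2] w 32.9
jaw -82.7 joints [ 40.8  21.2 -14.8   0.3 -53.   56.3]
```

Call:
carry_out(commands=[6,-28,15,-0.003,-0.008,0,6,-27,15,-0.003,-0.008,0,0,0,0,0,0,0])

```text
time_s: 5.98
tcp_pos: [0.5281, 0.3008, 0.1042]
ee_rot: [[0.991, 0.131, 0.002], [0.131, -0.991, 0.002], [0.002, -0.002, -1.0]]
wrist_force: [0.0, 0.3, -0.2]
gripper_width: 0.378
```

```bash
python3 plan.py 529 295.5 24 -82.5;python3 - <<'E'
from h import *
save("wrist","w4"); save("top","t4",4,(65,200,140,280))
E
```

```text
t 5.97 tcp [528.1 300.8 104.2] d_tool [-0.1  5.6 80.1] rot [-0.002 -0.002  0.001] F [ 0.   0.3 -0.2] w 32.9
jaw -82.5 joints [ 44.9  26.3 -11.1  -0.  -52.4  52.6]
```

View pics/w4.png

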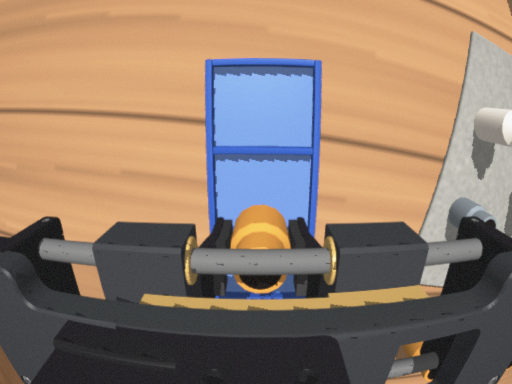

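View pics/t4.png

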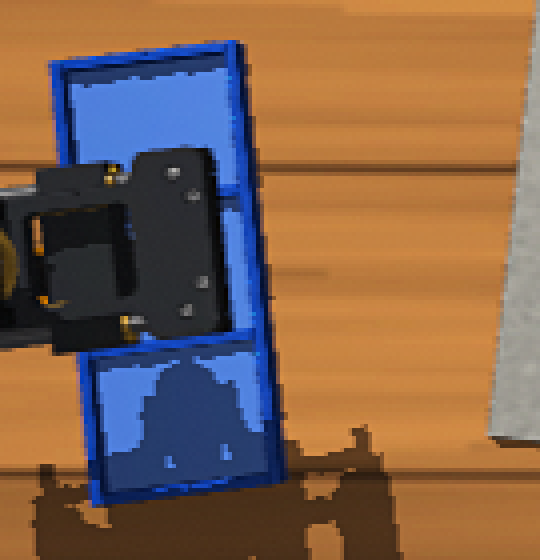

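```bash
python3 -c "
from h import *
for uv in [(207,62),(320,62),(208,151),(319,151)]: print(uv,wcast(uv,.016).round(4))
a=wcast((263.5,62),.016);b=wcast((263.5,151),.016);print(np.degrees(np.arctan2(*(a-b)[[1,0]])),np.linalg.norm(a-b))
"; python3 plan.py 530 296 60 -82.5
```

```text
(207, 62) [0.6356 0.3588 0.016 ]
(320, 62) [0.6481 0.2646 0.016 ]
(208, 151) [0.5595 0.3492 0.016 ]
(319, 151) [0.5719 0.2543 0.016 ]
7.4583760736467175 0.07586035116924154
t 6.08 tcp [528.3 299.3 105.3] d_tool [ 1.1  3.6 45.3] rot [-0.002 -0.004 -0.001] F [ 0.2 -0.3 -0.5] w 33.1
jaw -82.6 joints [ 44.8  26.2 -11.2   0.  -52.4  52.6]
```

Call:
carry_out(commands=[0,1,25,0,-0.002,0,0,1,25,0,0,0,0,1,20,0,0,0,0,0,8,0,0,0])

```text
time_s: 6.58
tcp_pos: [0.5307, 0.2938, 0.0307]
ee_rot: [[0.992, 0.126, 0.007], [0.126, -0.992, 0.007], [0.008, -0.006, -1.0]]
wrist_force: [-0.7, 0.4, -0.5]
gripper_width: 0.382
```

```bash
python3 plan.py 528 296.5 19.5 -82.5
```

```text
t 6.58 tcp [530.7 293.8  30.7] d_tool [-2.4 -3.  11.2] rot [-0.006 -0.008 -0.005] F [-0.7  0.4 -0.5] w 33.2
jaw -82.8 joints [ 44.2  31.2 -15.4  -0.  -42.8  53. ]
```

Call:
carry_out(commands=[-2,-3,5,-0.006,-0.008,-0.005,0,0,3,0,0,0,0,0,2,0,0,0])

```text
time_s: 6.95
tcp_pos: [0.5294, 0.2967, 0.0224]
ee_rot: [[0.991, 0.13, 0.002], [0.13, -0.991, 0.002], [0.002, -0.002, -1.0]]
wrist_force: [-0.3, -0.4, -0.8]
gripper_width: 0.38
```

```bash
python3 plan.py 528 296.5 19.5 -82.5
```

```text
t 6.95 tcp [529.4 296.7  22.4] d_tool [-1.4  0.   2.9] rot [-0.002 -0.002 -0.   ] F [-0.3 -0.4 -0.8] w 33.0
jaw -82.5 joints [ 44.5  32.  -15.5  -0.  -42.4  53. ]
```

Call:
carry_out(commands=[-1,0,2,0,0,0,0,0,1,0,0,0])

```text
time_s: 7.2
tcp_pos: [0.5285, 0.2969, 0.0199]
ee_rot: [[0.991, 0.131, 0.003], [0.131, -0.991, 0.003], [0.003, -0.002, -1.0]]
wrist_force: [-0.0, 0.4, -0.8]
gripper_width: 0.379
```

Call:
carry_out(commands=[0,0,0,0,0,0,0,0,0,0,0,0,0,0,0,0,0,0,0,0,0,0,0,0], grip=54)

```text
time_s: 7.7
tcp_pos: [0.5291, 0.2974, 0.0207]
ee_rot: [[0.991, 0.131, 0.004], [0.131, -0.991, 0.004], [0.005, -0.003, -1.0]]
wrist_force: [-0.5, 1.2, 0.0]
gripper_width: 0.609
```

Call:
carry_out(commands=[0,0,-15,0,0,0,0,0,-25,0,0,0,0,0,-30,0,0,0,0,0,-30,0,0,0])

```text
time_s: 8.2
tcp_pos: [0.528, 0.2962, 0.1241]
ee_rot: [[0.991, 0.131, 0.002], [0.131, -0.991, 0.001], [0.002, -0.001, -1.0]]
wrist_force: [0.4, -0.1, -0.5]
gripper_width: 0.619
```

```bash
python3 plan.py 620 -123 160 -82.5;python3 - <<'E'
from h import *
save("wrist","w5")
E
```

```text
t 8.2 tcp [528.  296.2 124.1] d_tool [ 36.2 427.6 -36.1] rot [-0.001 -0.002  0.001] F [ 0.4 -0.1 -0.5] w 53.8
jaw -82.5 joints [ 44.6  24.9 -10.2   0.  -54.8  52.9]
```

View pics/w5.png

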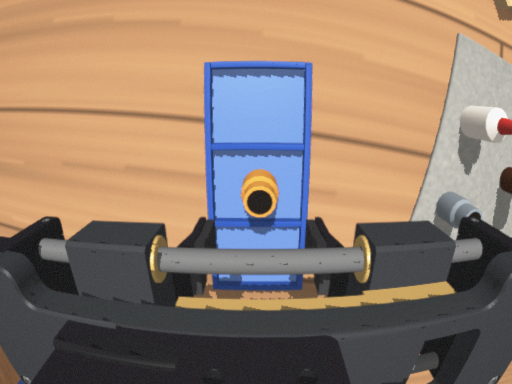

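Call:
carry_out(commands=[5,50,-20,0,0,0,5,50,-20,0,0,0,5,55,0,0,0,0,5,55,0,0,0,0,5,55,0,0,0,0])

```text
time_s: 8.88
tcp_pos: [0.5941, 0.036, 0.1777]
ee_rot: [[0.99, 0.142, 0.023], [0.142, -0.99, 0.012], [0.024, -0.008, -1.0]]
wrist_force: [0.9, 0.5, -0.6]
gripper_width: 0.623
```

```bash
python3 plan.py 620 -123 150 -82.5
```

```text
t 8.88 tcp [594.1  36.  177.7] d_tool [  2.5 161.3  26.5] rot [-0.008 -0.024  0.011] F [ 0.9  0.5 -0.6] w 54.2
jaw -81.8 joints [ 18.9  20.5  -8.6  -0.2 -59.4  79.3]
```

Call:
carry_out(commands=[0,50,5,0,-0.01,0.01,1,50,5,-0.004,-0.01,0,1,40,5,-0.004,0,0,0,15,5,0,0,0,0,0,0,0,0,0])

```text
time_s: 9.5
tcp_pos: [0.6185, -0.1258, 0.1614]
ee_rot: [[0.992, 0.127, 0.011], [0.127, -0.992, 0.001], [0.011, 0.0, -1.0]]
wrist_force: [0.6, 0.7, -1.0]
gripper_width: 0.622
```

```bash
python3 plan.py 620 -123 130 -82.5;python3 - <<'E'
from h import *
save("wrist","w6")
E
```

```text
t 9.5 tcp [ 618.5 -125.8  161.4] d_tool [ 1.5 -2.6 31.4] rot [ 0.    -0.011 -0.004] F [ 0.6  0.7 -1. ] w 54.1
jaw -82.7 joints [  3.2  25.   -4.1  -0.  -60.3  94.1]
```

View pics/w6.png

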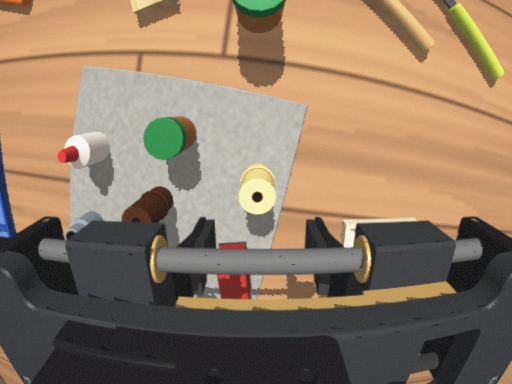

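```bash
python3 -c "
from h import *
print('pale',wcast((257,197),.081),'jar',wcast((166,138),.068),'dark',wcast((141,208),.081))"
```

```text
pale [ 0.61760041 -0.12238409  0.081     ] jar [ 0.65749229 -0.03544485  0.068     ] dark [ 0.59326561 -0.01841169  0.081     ]
```

Call:
carry_out(commands=[0,0,0,0,0,0])

```text
time_s: 9.68
tcp_pos: [0.6188, -0.124, 0.1623]
ee_rot: [[0.992, 0.129, 0.012], [0.129, -0.992, 0.001], [0.012, 0.001, -1.0]]
wrist_force: [-0.6, -1.0, 0.5]
gripper_width: 0.622
```

```bash
python3 plan.py 622 -124 90 -82.5
```

```text
t 9.68 tcp [ 618.8 -124.   162.3] d_tool [ 2.3  0.4 72.3] rot [ 0.001 -0.012 -0.001] F [-0.6 -1.   0.5] w 54.2
jaw -82.6 joints [  3.3  24.9  -4.1  -0.  -60.3  94.1]
```

Call:
carry_out(commands=[0,0,25,0,-0.012,0,0,0,25,0,0,0,0,0,20,0,0,0,0,0,0,0,0,0])

```text
time_s: 10.18
tcp_pos: [0.6207, -0.1182, 0.0934]
ee_rot: [[0.991, 0.137, 0.005], [0.137, -0.991, -0.0], [0.005, 0.001, -1.0]]
wrist_force: [0.1, -0.8, 0.4]
gripper_width: 0.621
```

```bash
python3 plan.py 619.5 -123 37 -82.5
```

```text
t 10.18 tcp [ 620.7 -118.2   93.4] d_tool [-2.1  4.6 56.4] rot [ 0.001 -0.005  0.007] F [ 0.1 -0.8  0.4] w 54.1
jaw -82.1 joints [  3.9  29.   -8.2   0.  -52.5  94. ]
```

Call:
carry_out(commands=[-2,4,6,0,-0.005,0.006,0,0,18,0,0,0,0,0,18,0,0,0,0,0,0,0,0,0])

```text
time_s: 10.68
tcp_pos: [0.6209, -0.1214, 0.0517]
ee_rot: [[0.991, 0.133, 0.004], [0.133, -0.991, -0.001], [0.004, 0.001, -1.0]]
wrist_force: [-0.1, 0.2, -0.2]
gripper_width: 0.622
```

```bash
python3 plan.py 619.5 -123 37 -82.5
```

```text
t 10.68 tcp [ 620.9 -121.4   51.7] d_tool [-1.6  1.4 14.7] rot [ 0.001 -0.004  0.003] F [-0.1  0.2 -0.2] w 54.1
jaw -82.4 joints [  3.6  31.8 -10.3   0.1 -47.7  94. ]
```

Call:
carry_out(commands=[-1.5,1.5,8,0,-0.004,0,0,0,6,0,0,0])

```text
time_s: 10.92
tcp_pos: [0.6205, -0.1234, 0.0381]
ee_rot: [[0.991, 0.133, 0.002], [0.133, -0.991, -0.002], [0.002, 0.002, -1.0]]
wrist_force: [0.3, 0.5, 0.0]
gripper_width: 0.621
```

Call:
carry_out(commands=[0,0,0,0,0,0,0,0,0,0,0,0,0,0,0,0,0,0,0,0,0,0,0,0], grip=15)

```text
time_s: 11.42
tcp_pos: [0.6208, -0.1234, 0.0385]
ee_rot: [[0.991, 0.133, 0.003], [0.133, -0.991, -0.002], [0.003, 0.002, -1.0]]
wrist_force: [0.6, -0.7, -0.8]
gripper_width: 0.357
```

```bash
python3 plan.py 619.5 -123 37 -82.5
```

```text
t 11.43 tcp [ 620.8 -123.4   38.5] d_tool [-1.3 -0.6  1.5] rot [ 0.002 -0.003  0.003] F [ 0.6 -0.7 -0.8] w 31.1
jaw -82.3 joints [  3.4  32.8 -10.9   0.1 -46.2  94.1]
```

Call:
carry_out(commands=[0,0,-10,0,0,0,0,0,-20,0,0,0,0,0,-30,0,0,0,0,0,-30,0,0,0,0,0,-20,0,0,0])

```text
time_s: 12.05
tcp_pos: [0.6197, -0.1233, 0.1528]
ee_rot: [[0.991, 0.133, 0.001], [0.133, -0.991, -0.002], [0.001, 0.002, -1.0]]
wrist_force: [-0.2, 0.5, -0.4]
gripper_width: 0.352
```

```bash
python3 plan.py 603.5 306.5 160 -82.5;python3 - <<'E'
from h import *
save("wrist","w7")
E
```

```text
t 12.05 tcp [ 619.7 -123.3  152.8] d_tool [  41.3 -428.1   -8. ] rot [ 0.002 -0.001  0.003] F [-0.2  0.5 -0.4] w 30.6
jaw -82.3 joints [  3.5  25.7  -4.2   0.1 -60.   94.1]
```

View pics/w7.png

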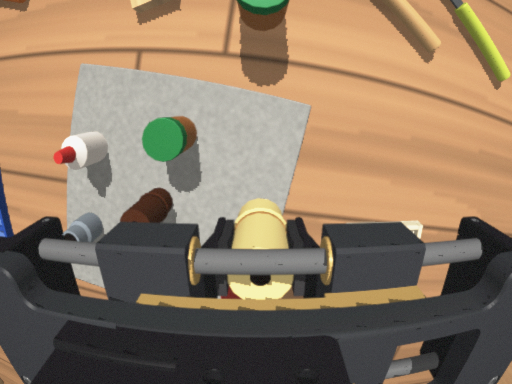

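Call:
carry_out(commands=[0,-45,-8,0,0,0,5,-55,0,0,0,0,5,-55,0,0,0,0,5,-55,0,0,0,0,5,-55,0,0,0,0])

```text
time_s: 12.72
tcp_pos: [0.6064, 0.1452, 0.1657]
ee_rot: [[0.992, 0.126, 0.012], [0.126, -0.992, -0.002], [0.011, 0.003, -1.0]]
wrist_force: [0.7, -0.0, -0.6]
gripper_width: 0.356
```

```bash
python3 plan.py 603.5 306.5 150 -82.5
```

```text
t 12.72 tcp [606.4 145.2 165.7] d_tool [  17.2 -160.4   15.4] rot [ 0.003 -0.011 -0.005] F [ 0.7 -0.  -0.6] w 31.0
jaw -82.8 joints [ 28.5  24.1  -5.1   0.5 -60.3  68.5]
```

Call:
carry_out(commands=[5,-50,5,0,-0.005,0,6,-50,5,0,0,0,6,-40,5,0,0,0,0,-18,5,0,0,0,0,0,0,0,0,0])

```text
time_s: 13.35
tcp_pos: [0.6013, 0.3127, 0.1443]
ee_rot: [[0.991, 0.131, 0.007], [0.131, -0.991, -0.002], [0.006, 0.003, -1.0]]
wrist_force: [0.6, -0.6, 0.2]
gripper_width: 0.357
```

```bash
python3 plan.py 603.5 306.5 60 -82.5
```

```text
t 13.35 tcp [601.3 312.7 144.3] d_tool [ 0.9  6.2 84.3] rot [ 0.003 -0.006  0.001] F [ 0.6 -0.6  0.2] w 31.0
jaw -82.5 joints [ 41.3  30.3   2.1   0.4 -61.7  56.1]
```

Call:
carry_out(commands=[0,3,25,0,-0.004,0,1,2,25,0,0,0,0,1,25,0,0,0,0,0,10,0,0,0,0,0,0,0,0,0])

```text
time_s: 13.98
tcp_pos: [0.6051, 0.3003, 0.0602]
ee_rot: [[0.992, 0.125, 0.005], [0.125, -0.992, -0.002], [0.005, 0.003, -1.0]]
wrist_force: [1.0, 0.3, 0.1]
gripper_width: 0.353
```

```bash
python3 plan.py 603.5 306.5 39 -82.5
```

```text
t 13.97 tcp [605.1 300.3  60.2] d_tool [-1.  -6.4 21.2] rot [ 0.003 -0.005 -0.006] F [1.  0.3 0.1] w 30.8
jaw -82.8 joints [ 40.2  34.7  -3.2   0.3 -52.   56.8]
```

Call:
carry_out(commands=[-1,-6,6,0,-0.004,-0.006,0,0,7,0,0,0,0,0,5,0,0,0])

```text
time_s: 14.35
tcp_pos: [0.605, 0.3072, 0.0444]
ee_rot: [[0.991, 0.131, 0.005], [0.131, -0.991, 0.001], [0.005, 0.0, -1.0]]
wrist_force: [0.3, -0.2, -0.5]
gripper_width: 0.352
```

```bash
python3 plan.py 603.5 306.5 39 -82.5
```

```text
t 14.35 tcp [605.  307.2  44.4] d_tool [-1.6  0.5  5.3] rot [ 0.    -0.005  0.001] F [ 0.3 -0.2 -0.5] w 30.6
jaw -82.5 joints [ 40.6  35.9  -3.5   0.2 -50.4  56.8]
```

Call:
carry_out(commands=[-1,0,3,0,-0.004,0,0,0,2,0,0,0,0,0,0,0,0,0])

```text
time_s: 14.72
tcp_pos: [0.6038, 0.3072, 0.0387]
ee_rot: [[0.991, 0.132, 0.001], [0.132, -0.991, -0.0], [0.0, 0.0, -1.0]]
wrist_force: [0.3, 0.2, -0.5]
gripper_width: 0.359
```

Call:
carry_out(commands=[0,0,0,0,0,0,0,0,0,0,0,0,0,0,0,0,0,0,0,0,0,0,0,0], grip=54)

```text
time_s: 15.22
tcp_pos: [0.6043, 0.3075, 0.0396]
ee_rot: [[0.991, 0.132, 0.002], [0.132, -0.991, 0.0], [0.002, -0.0, -1.0]]
wrist_force: [-0.1, 0.7, 0.6]
gripper_width: 0.612
```

Call:
carry_out(commands=[0,0,-15,0,0,0,0,0,-25,0,0,0,0,0,-30,0,0,0,0,0,-30,0,0,0,0,0,-20,0,0,0])

```text
time_s: 15.85
tcp_pos: [0.6041, 0.3071, 0.1661]
ee_rot: [[0.991, 0.132, 0.002], [0.132, -0.991, -0.0], [0.002, 0.001, -1.0]]
wrist_force: [0.0, -0.0, 1.0]
gripper_width: 0.618
```

```bash
python3 plan.py 508 -108 170 -78;python3 - <<'E'
from h import *
save("wrist","w8")
E
```

```text
t 15.85 tcp [604.1 307.1 166.1] d_tool [-150.2  398.7   -4. ] rot [ 0.001 -0.002 -0.077] F [ 0. -0.  1.] w 53.8
jaw -82.4 joints [ 40.6  29.3   3.9   0.1 -64.5  56.9]
```

View pics/w8.png

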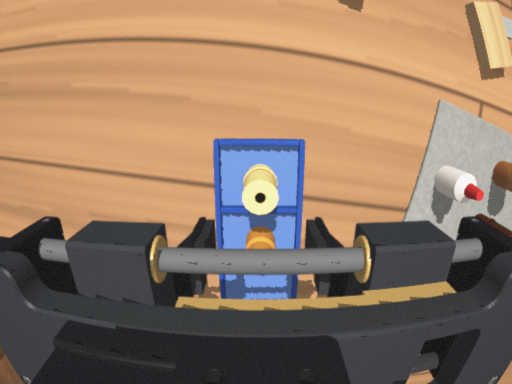

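Call:
carry_out(commands=[-18,50,-5,0,0,0,-19,50,0,0,0,-0.02,-20,50,0,0,0,-0.02,-20,50,0,0,0,-0.02,-20,50,0,0,0,-0.02])

```text
time_s: 16.52
tcp_pos: [0.5492, 0.0424, 0.1761]
ee_rot: [[0.975, 0.221, 0.015], [0.221, -0.975, 0.006], [0.016, -0.002, -1.0]]
wrist_force: [-0.2, -0.7, -0.4]
gripper_width: 0.618
```

```bash
python3 plan.py 508 -108 160 -78
```

```text
t 16.52 tcp [549.2  42.4 176.1] d_tool [-73.6 137.6  14.6] rot [-0.002 -0.016  0.013] F [-0.2 -0.7 -0.4] w 53.7
jaw -77.2 joints [ 21.3  16.7 -14.7  -0.  -57.8  81.5]
```

Call:
carry_out(commands=[-20,40,5,0,-0.006,0,-20,40,5,0,-0.006,0,-20,40,5,0,-0.004,0,-12,15,5,0,0,0,0,0,0,0,0,0])

```text
time_s: 17.15
tcp_pos: [0.5063, -0.1125, 0.1572]
ee_rot: [[0.976, 0.217, 0.004], [0.217, -0.976, 0.003], [0.004, -0.002, -1.0]]
wrist_force: [-0.3, 0.0, -0.6]
gripper_width: 0.621
```

```bash
python3 plan.py 508 -108 100 -78;python3 - <<'E'
from h import *
save("wrist","w9")
E
```

```text
t 17.15 tcp [ 506.3 -112.5  157.2] d_tool [ 2.4 -3.9 57.2] rot [-0.002 -0.004  0.009] F [-0.3  0.  -0.6] w 54.0
jaw -77.5 joints [  5.3  15.1 -19.9  -0.2 -54.8  97.3]
```

View pics/w9.png

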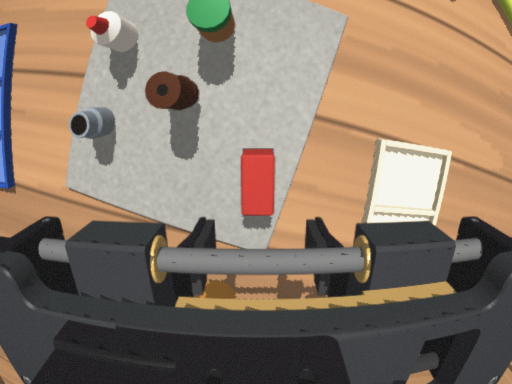

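```bash
python3 - <<'E'
from h import *
print(wcast((258,185.5),.051), 'edges',wcast((258,156),.051),wcast((258,215),.051))
print('dark',wcast((163,90),.081))
a=wcast((379,140),.016);b=wcast((450,152),.016);print(a,b,np.linalg.norm(a-b))
E
```

```text
[ 0.50853267 -0.10904256  0.051     ] edges [ 0.53576464 -0.10302297  0.051     ] [ 0.47982815 -0.11537473  0.051     ]
dark [ 0.57849385 -0.01407177  0.081     ]
[ 0.57760289 -0.22703443  0.016     ] [ 0.59000133 -0.32468714  0.016     ] 0.09843664884015764
```

Call:
carry_out(commands=[1,-2,25,0,-0.004,0.005,1,-2,20,0,0,0,0,0,15,0,0,0,0,0,0,0,0,0])

```text
time_s: 17.7
tcp_pos: [0.5122, -0.1027, 0.098]
ee_rot: [[0.976, 0.22, 0.007], [0.22, -0.976, 0.002], [0.008, -0.0, -1.0]]
wrist_force: [1.4, -0.2, 0.7]
gripper_width: 0.618
```

```bash
python3 plan.py 508 -108 21 -77.8
```

```text
t 17.7 tcp [ 512.2 -102.7   98. ] d_tool [-5.9  4.3 77. ] rot [-0.001 -0.008  0.009] F [ 1.4 -0.2  0.7] w 53.7
jaw -77.3 joints [  6.4  19.4 -23.8  -0.1 -46.4  96.3]
```

Call:
carry_out(commands=[-6,4,15,0,-0.007,0.008,0,0,20,0,0,0,0,0,15,0,0,0,0,0,0,0,0,0])

```text
time_s: 18.2
tcp_pos: [0.5087, -0.1068, 0.0472]
ee_rot: [[0.977, 0.214, 0.004], [0.214, -0.977, 0.001], [0.004, 0.0, -1.0]]
wrist_force: [0.4, 0.4, 0.9]
gripper_width: 0.621
```

```bash
python3 plan.py 508.5 -108.5 21 -77.8
```

```text
t 18.2 tcp [ 508.7 -106.8   47.2] d_tool [-0.7  1.6 26.2] rot [ 0.    -0.004  0.002] F [0.4 0.4 0.9] w 54.1
jaw -77.7 joints [  6.   23.5 -27.   -0.  -39.4  96.3]
```

Call:
carry_out(commands=[0,1.5,10,0,-0.003,0.002,0,0,10,0,0,0,0,0,6,0,0,0])

```text
time_s: 18.58
tcp_pos: [0.5104, -0.1084, 0.0211]
ee_rot: [[0.977, 0.212, 0.004], [0.212, -0.977, 0.0], [0.004, 0.001, -1.0]]
wrist_force: [-0.3, -0.6, 0.2]
gripper_width: 0.622
```

Call:
carry_out(commands=[0,0,0,0,0,0,0,0,0,0,0,0,0,0,0,0,0,0,0,0,0,0,0,0], grip=15)

```text
time_s: 19.08
tcp_pos: [0.5105, -0.1084, 0.0211]
ee_rot: [[0.977, 0.211, 0.004], [0.211, -0.977, 0.0], [0.004, 0.001, -1.0]]
wrist_force: [-0.1, 0.1, -1.2]
gripper_width: 0.36
```

```bash
python3 plan.py 508.5 -108.5 21 -77.8
```

```text
t 19.07 tcp [ 510.5 -108.4   21.1] d_tool [-1.9 -0.3  0.1] rot [ 0.001 -0.004  0.   ] F [-0.1  0.1 -1.2] w 31.3
jaw -77.8 joints [  5.8  26.  -28.    0.  -35.8  96.3]
```

Call:
carry_out(commands=[0,0,-10,0,0,0,0,0,-20,0,0,0,0,0,-30,0,0,0,0,0,-30,0,0,0,0,0,-30,0,0,0])

```text
time_s: 19.7
tcp_pos: [0.5081, -0.1085, 0.1447]
ee_rot: [[0.977, 0.211, -0.001], [0.211, -0.977, -0.0], [-0.001, -0.0, -1.0]]
wrist_force: [0.9, 1.1, -1.3]
gripper_width: 0.365
```

```bash
python3 plan.py 453 287 160 7.5;python3 - <<'E'
from h import *
save("wrist","w10")
E
```

```text
t 19.7 tcp [ 508.1 -108.5  144.7] d_tool [  29.7 -398.2  -15.3] rot [-1.000e-03  1.000e-03 -1.489e+00] F [ 0.9  1.1 -1.3] w 31.8
jaw -77.8 joints [  5.9  16.1 -20.6  -0.  -53.3  96.3]
```

View pics/w10.png

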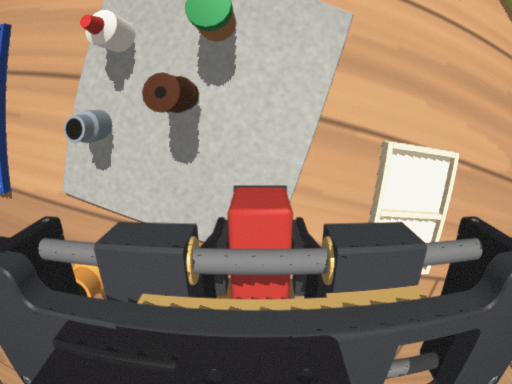

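Call:
carry_out(commands=[0,-45,-10,0,0,0,4,-52,0,0,0,0,4,-52,0,0,0,0,4,-52,0,0,0,0,4,-52,0,0,0,0])

```text
time_s: 20.38
tcp_pos: [0.4737, 0.1462, 0.1637]
ee_rot: [[0.979, 0.205, 0.017], [0.205, -0.979, 0.002], [0.017, 0.001, -1.0]]
wrist_force: [-1.0, -1.3, -1.0]
gripper_width: 0.364
```

```bash
python3 plan.py 453 287 150 -77.8
```

```text
t 20.38 tcp [473.7 146.2 163.7] d_tool [   8.3 -142.1   13.6] rot [ 0.001 -0.017 -0.007] F [-1.  -1.3 -1. ] w 31.7
jaw -78.2 joints [ 36.3  12.1 -23.2   0.6 -53.8  65.2]
```

Call:
carry_out(commands=[3,-50,4,0,-0.008,0,3,-50,4,0,-0.008,0,2,-40,4,0,0,0,0,0,0,0,0,-0.15,0,0,0,0,0,-0.18])

```text
time_s: 21.0
tcp_pos: [0.4504, 0.2937, 0.1535]
ee_rot: [[0.851, 0.525, 0.004], [0.525, -0.851, 0.002], [0.005, 0.0, -1.0]]
wrist_force: [0.3, 0.1, -1.9]
gripper_width: 0.364
```

Call:
carry_out(commands=[0,0,0,0,0,-0.18,0,0,0,0,0,-0.18,0,0,0,0,0,-0.18,0,0,0,0,0,-0.18,0,0,0,0,0,-0.18])

```text
time_s: 21.62
tcp_pos: [0.4494, 0.2937, 0.1549]
ee_rot: [[0.086, 0.996, 0.005], [0.996, -0.086, 0.004], [0.004, 0.004, -1.0]]
wrist_force: [-0.6, 0.1, -0.7]
gripper_width: 0.363
```

```bash
python3 plan.py 453 287 130 7.5
```

```text
t 21.62 tcp [449.4 293.7 154.9] d_tool [-6.5  4.  24.9] rot [ 0.005 -0.004 -0.217] F [-0.6  0.1 -0.7] w 31.6
jaw -5.0 joints [ 5.050e+01  1.680e+01 -1.790e+01  1.000e-01 -5.500e+01  1.245e+02]
```

Call:
carry_out(commands=[-3,2,10,0,0,-0.11,-3,2,10,0,-0.003,-0.1,0,0,0,0,0,0])

```text
time_s: 22.0
tcp_pos: [0.4531, 0.2874, 0.1357]
ee_rot: [[-0.13, 0.992, 0.006], [0.992, 0.13, 0.002], [0.002, 0.006, -1.0]]
wrist_force: [0.2, 0.7, -1.3]
gripper_width: 0.36
```

```bash
python3 plan.py 453 288 70 7.5;python3 - <<'E'
from h import *
save("wrist","w11"); save("top","t11",4,(65,200,140,280))
E
```

```text
t 22.0 tcp [453.1 287.4 135.7] d_tool [ 0.5 -0.5 65.7] rot [ 0.006 -0.002 -0.001] F [ 0.2  0.7 -1.3] w 31.4
jaw 7.5 joints [ 49.8  18.  -19.4   0.2 -52.3 137.5]
```

View pics/w11.png

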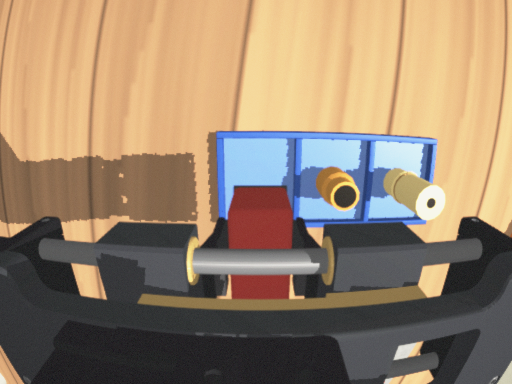

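View pics/t11.png

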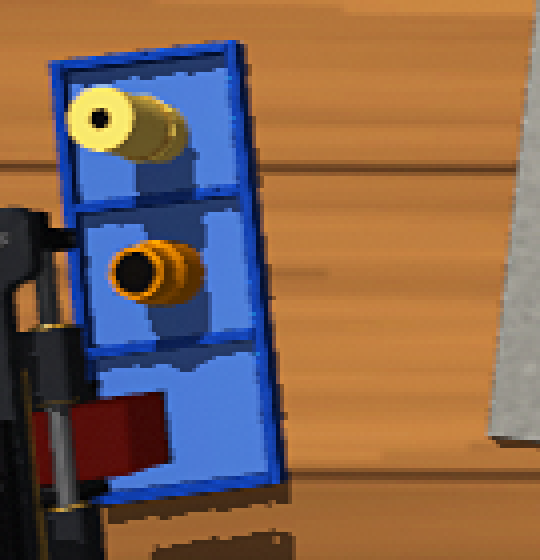

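Call:
carry_out(commands=[0,0,25,0.004,0,0,0,0,25,0,0,0,0,0,20,0,0,0,0,0,10,0,0,0,0,0,0,0,0,0])

```text
time_s: 22.72
tcp_pos: [0.4563, 0.2914, 0.0586]
ee_rot: [[-0.125, 0.992, 0.01], [0.992, 0.125, 0.01], [0.008, 0.011, -1.0]]
wrist_force: [0.3, 0.8, 0.1]
gripper_width: 0.36
```

```bash
python3 plan.py 453 288 21.5 7.5
```

```text
t 22.73 tcp [456.3 291.4  58.6] d_tool [-3.3 -4.2 37. ] rot [ 0.011 -0.008 -0.005] F [0.3 0.8 0.1] w 31.4
jaw 7.2 joints [ 4.980e+01  2.390e+01 -2.380e+01  1.000e-01 -4.150e+01  1.373e+02]
```

Call:
carry_out(commands=[-3,-4,10,0.01,-0.008,-0.005,0,0,10,0,0,0,0,0,8,0,0,0,0,0,0,0,0,0])

```text
time_s: 23.22
tcp_pos: [0.4535, 0.2888, 0.0304]
ee_rot: [[-0.13, 0.991, 0.003], [0.991, 0.13, 0.002], [0.002, 0.003, -1.0]]
wrist_force: [-0.4, 0.2, -0.4]
gripper_width: 0.367
```

```bash
python3 plan.py 453 288 21.5 7.5
```

```text
t 23.23 tcp [453.5 288.8  30.4] d_tool [-0.7 -0.6  8.9] rot [ 0.003 -0.002 -0.   ] F [-0.4  0.2 -0.4] w 31.9
jaw 7.5 joints [ 4.980e+01  2.630e+01 -2.530e+01  1.000e-01 -3.820e+01  1.376e+02]
```

Call:
carry_out(commands=[0,0,5,0.003,0,0,0,0,4,0,0,0,0,0,0,0,0,0])

```text
time_s: 23.6
tcp_pos: [0.4539, 0.2892, 0.0211]
ee_rot: [[-0.131, 0.991, 0.001], [0.991, 0.131, 0.003], [0.003, 0.001, -1.0]]
wrist_force: [0.1, 0.7, -1.0]
gripper_width: 0.363
```

```bash
python3 plan.py 453 288 21.5 7.5
```

```text
t 23.6 tcp [453.9 289.2  21.1] d_tool [-1.1 -1.1 -0.4] rot [ 0.001 -0.003  0.   ] F [ 0.1  0.7 -1. ] w 31.6
jaw 7.5 joints [ 4.970e+01  2.720e+01 -2.550e+01 -1.000e-01 -3.720e+01  1.379e+02]
```

Call:
carry_out(commands=[0,0,0,0,0,0,0,0,0,0,0,0,0,0,0,0,0,0], grip=46)

```text
time_s: 23.98
tcp_pos: [0.4544, 0.2896, 0.0218]
ee_rot: [[-0.131, 0.991, 0.002], [0.991, 0.131, 0.004], [0.003, 0.002, -1.0]]
wrist_force: [-0.2, -0.1, -0.9]
gripper_width: 0.513
```

Call:
carry_out(commands=[0,0,-15,0,0,0,0,0,-25,0,0,0,0,0,-30,0,0,0,0,0,-30,0,0,0,0,0,-20,0,0,0])

```text
time_s: 24.6
tcp_pos: [0.4541, 0.2888, 0.1487]
ee_rot: [[-0.131, 0.991, 0.003], [0.991, 0.131, 0.004], [0.003, 0.003, -1.0]]
wrist_force: [0.5, 0.5, -0.2]
gripper_width: 0.526
```

```bash
python3 plan.py 578 -14 170 -82.5;python3 - <<'E'
from h import *
save("wrist","w12"); save("top","t12",4,(65,200,140,280))
E
```

```text
t 24.6 tcp [454.1 288.8 148.7] d_tool [-316.4   83.1  -22.1] rot [-0.    -0.005  1.572] F [ 0.5  0.5 -0.2] w 45.7
jaw 7.6 joints [ 49.7  17.4 -18.   -0.  -54.3 137.8]
```

View pics/w12.png

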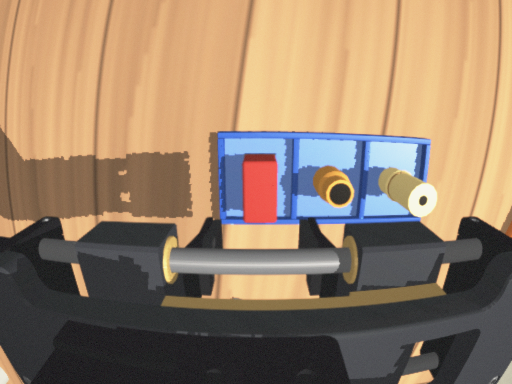

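Call:
carry_out(commands=[0,0,-15,0,0,0.17,0,0,-10,0,0,0.18,0,0,0,0,0,0.18,0,0,0,0,0,0.18,0,0,0,0,0,0.18], grip=56)

```text
time_s: 25.32
tcp_pos: [0.4532, 0.2882, 0.1753]
ee_rot: [[0.709, 0.705, 0.004], [0.705, -0.709, 0.006], [0.007, -0.002, -1.0]]
wrist_force: [-0.1, -0.2, -0.4]
gripper_width: 0.643
```

Call:
carry_out(commands=[0,0,0,0,0,0.18,0,0,0,0,0,0.18,0,0,0,0,0,0.15,0,0,0,0,0,0.12])

```text
time_s: 25.82
tcp_pos: [0.4516, 0.2868, 0.1738]
ee_rot: [[0.991, 0.13, 0.0], [0.13, -0.991, 0.004], [0.001, -0.004, -1.0]]
wrist_force: [0.1, 1.6, 1.3]
gripper_width: 0.641
```

```bash
python3 plan.py 578 -14 160 -82.5
```

```text
t 25.82 tcp [451.6 286.8 173.8] d_tool [ 86.2 314.7  12.7] rot [-0.004 -0.001 -0.   ] F [0.1 1.6 1.3] w 55.8
jaw -82.5 joints [ 49.7  15.7 -16.4  -0.1 -57.8  47.8]
```

Call:
carry_out(commands=[12,50,0,0,0,0,14,50,0,0,0,0,14,50,0,0,0,0,16,50,4,0,0,0,16,50,4,0,0,0])

```text
time_s: 26.45
tcp_pos: [0.5565, 0.0447, 0.1639]
ee_rot: [[0.99, 0.138, -0.001], [0.138, -0.99, 0.003], [-0.001, -0.004, -1.0]]
wrist_force: [0.3, 0.4, 0.4]
gripper_width: 0.642
```

```bash
python3 plan.py 578 -14 150 -82.5
```

```text
t 26.45 tcp [556.5  44.7 163.9] d_tool [13.2 61.2 13.7] rot [-0.004  0.001  0.007] F [0.3 0.4 0.4] w 55.8
jaw -82.1 joints [ 21.1  18.5 -13.8  -0.2 -57.7  76.9]
```

Call:
carry_out(commands=[7,35,5,0,0,0.004,6,25,5,0,0,0,0,0,0,0,0,0])

```text
time_s: 26.82
tcp_pos: [0.5773, -0.0185, 0.1514]
ee_rot: [[0.992, 0.127, -0.005], [0.127, -0.992, 0.003], [-0.005, -0.004, -1.0]]
wrist_force: [-0.1, 0.1, 0.5]
gripper_width: 0.64
```

```bash
python3 plan.py 578 -14 100 -82.5;python3 - <<'E'
from h import *
save("wrist","w13")
E
```

```text
t 26.82 tcp [577.3 -18.5 151.4] d_tool [ 1.5 -4.2 51.4] rot [-0.004  0.005 -0.003] F [-0.1  0.1  0.5] w 55.7
jaw -82.7 joints [ 14.1  21.1 -11.9  -0.3 -57.3  83.4]
```

View pics/w13.png

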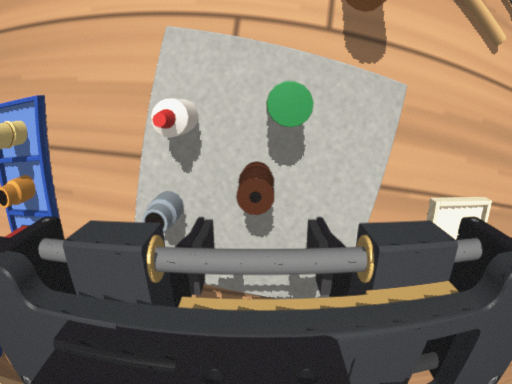

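```bash
python3 -c "
from h import *
print('dark',wcast((256,197),.081),'jar',wcast((290,103.5),.068))"
```

```text
dark [ 0.57787008 -0.01369072  0.081     ] jar [ 0.65650634 -0.03151895  0.068     ]
```

Call:
carry_out(commands=[1,-3,20,0,0.003,0,0,0,20,0,0,0,0,0,15,0,0,0,0,0,0,0,0,0])

```text
time_s: 27.38
tcp_pos: [0.5771, -0.011, 0.0965]
ee_rot: [[0.991, 0.132, 0.0], [0.132, -0.991, 0.004], [0.001, -0.004, -1.0]]
wrist_force: [-0.8, -0.0, 1.7]
gripper_width: 0.641
```

```bash
python3 plan.py 578 -13.5 38 -82.5
```

```text
t 27.38 tcp [577.1 -11.   96.5] d_tool [ 0.5  2.9 58.5] rot [-0.004 -0.001  0.002] F [-0.8 -0.   1.7] w 55.8
jaw -82.4 joints [ 14.9  24.3 -15.8  -0.3 -49.8  83. ]
```

Call:
carry_out(commands=[0,3,10,-0.004,0,0,0,0,18,0,0,0,0,0,16,0,0,0,0,0,0,0,0,0])

```text
time_s: 27.88
tcp_pos: [0.579, -0.0133, 0.0523]
ee_rot: [[0.991, 0.134, 0.005], [0.134, -0.991, 0.001], [0.005, 0.0, -1.0]]
wrist_force: [0.4, -0.2, -0.2]
gripper_width: 0.641
```

```bash
python3 plan.py 578 -13.5 38 -82.5
```

```text
t 27.88 tcp [579.  -13.3  52.3] d_tool [-1.1  0.  14.3] rot [ 0.    -0.005  0.003] F [ 0.4 -0.2 -0.2] w 55.7
jaw -82.3 joints [ 14.7  27.6 -18.3   0.1 -43.8  82.9]
```

Call:
carry_out(commands=[-1,0,8,0,-0.005,0.003,0,0,6,0,0,0])

```text
time_s: 28.12
tcp_pos: [0.5791, -0.0134, 0.0387]
ee_rot: [[0.991, 0.131, 0.002], [0.131, -0.991, 0.0], [0.002, 0.0, -1.0]]
wrist_force: [-0.3, -1.0, 0.8]
gripper_width: 0.64
```

Call:
carry_out(commands=[0,0,0,0,0,0,0,0,0,0,0,0,0,0,0,0,0,0,0,0,0,0,0,0], grip=15)

```text
time_s: 28.62
tcp_pos: [0.5794, -0.0133, 0.039]
ee_rot: [[0.991, 0.131, 0.003], [0.131, -0.991, 0.0], [0.003, 0.0, -1.0]]
wrist_force: [0.8, -0.2, -0.7]
gripper_width: 0.353
```

```bash
python3 plan.py 578 -13.5 38 -82.5
```

```text
t 28.62 tcp [579.4 -13.3  39. ] d_tool [-1.4 -0.   1. ] rot [ 0.    -0.003  0.   ] F [ 0.8 -0.2 -0.7] w 30.7
jaw -82.5 joints [ 14.7  28.7 -18.8   0.  -42.3  82.8]
```

Call:
carry_out(commands=[0,0,-10,0,0,0,0,0,-20,0,0,0,0,0,-30,0,0,0,0,0,-30,0,0,0,0,0,-20,0,0,0])

```text
time_s: 29.25
tcp_pos: [0.5781, -0.0136, 0.1532]
ee_rot: [[0.991, 0.131, 0.0], [0.131, -0.991, -0.0], [0.0, 0.0, -1.0]]
wrist_force: [-0.0, 0.4, -0.6]
gripper_width: 0.355
```

```bash
python3 plan.py 469 -292 150 -82.5;python3 - <<'E'
from h import *
save("wrist","w14")
E
```

```text
t 29.25 tcp [578.1 -13.6 153.2] d_tool [-144.6  261.7    3.2] rot [ 0. -0.  0.] F [-0.   0.4 -0.6] w 30.9
jaw -82.5 joints [ 14.7  20.9 -12.    0.  -57.1  82.8]
```

View pics/w14.png

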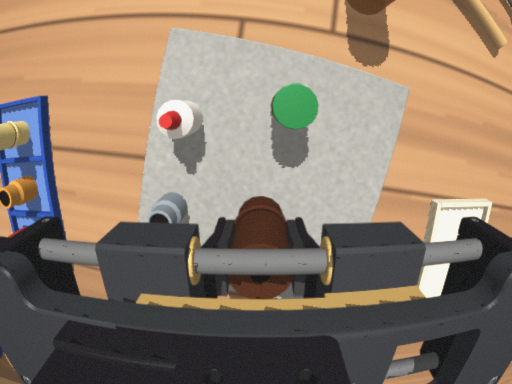

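Call:
carry_out(commands=[-24,42,0,0,0,0,-28,50,0,0,0,0,-28,50,0,0,0,0,-28,50,0,0,0,0,-20,35,0,0,0,0])

```text
time_s: 29.92
tcp_pos: [0.4825, -0.2593, 0.1571]
ee_rot: [[0.99, 0.139, 0.012], [0.139, -0.99, 0.0], [0.012, 0.001, -1.0]]
wrist_force: [0.2, -0.2, 0.1]
gripper_width: 0.359
```

```bash
python3 plan.py 469 -292 120 -82.5
```

```text
t 29.93 tcp [ 482.5 -259.3  157.1] d_tool [-18.3  30.5  37. ] rot [ 0.001 -0.012  0.008] F [ 0.2 -0.2  0.1] w 31.2
jaw -82.0 joints [-11.4  17.6 -16.3  -0.2 -55.5 109.5]
```

Call:
carry_out(commands=[-9,17,8,0,-0.006,0.006,-9,14,8,0,-0.004,0,0,0,0,0,0,0])

```text
time_s: 30.3
tcp_pos: [0.4664, -0.2958, 0.1403]
ee_rot: [[0.992, 0.128, 0.002], [0.128, -0.992, -0.001], [0.001, 0.001, -1.0]]
wrist_force: [-0.7, -0.1, 0.2]
gripper_width: 0.354
```

```bash
python3 plan.py 469 -292 70 -82.5;python3 - <<'E'
from h import *
save("wrist","w15")
E
```

```text
t 30.3 tcp [ 466.4 -295.8  140.3] d_tool [ 2.9 -3.5 70.3] rot [ 0.001 -0.001 -0.003] F [-0.7 -0.1  0.2] w 30.8
jaw -82.7 joints [-15.6  19.3 -16.6   0.  -54.  112.9]
```

View pics/w15.png

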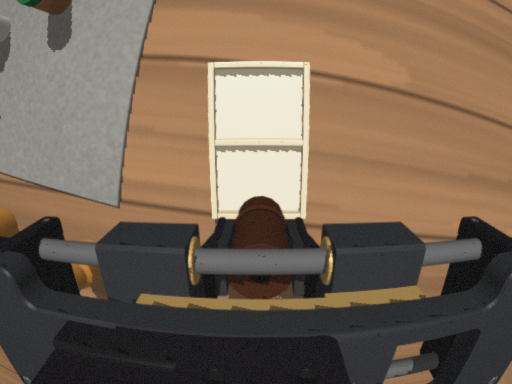

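```bash
python3 -c "
from h import *
for uv in [(208,65),(310,65),(213,142),(306,142),(214,216),(303,216)]: print(uv,wcast(uv,.016).round(4))"
```

```text
(208, 65) [ 0.5761 -0.2311  0.016 ]
(310, 65) [ 0.5885 -0.3278  0.016 ]
(213, 142) [ 0.5017 -0.2446  0.016 ]
(306, 142) [ 0.5133 -0.3345  0.016 ]
(214, 216) [ 0.4254 -0.2524  0.016 ]
(303, 216) [ 0.4372 -0.3441  0.016 ]
```

```bash
python3 plan.py 469 -292 70 -82.5
```

```text
t 30.35 tcp [ 467.  -295.5  140.7] d_tool [ 2.3 -3.3 70.7] rot [ 0.001 -0.002 -0.002] F [-0.3 -1.3 -0.6] w 31.2
jaw -82.6 joints [-15.5  19.2 -16.6   0.  -54.  112.9]
```

Call:
carry_out(commands=[1,-1,25,0,0,0,1,-1,25,0,0,0,0,0,20,0,0,0,0,0,12,0,0,0,0,0,0,0,0,0])

```text
time_s: 30.98
tcp_pos: [0.4733, -0.2906, 0.0588]
ee_rot: [[0.991, 0.136, 0.008], [0.136, -0.991, -0.003], [0.008, 0.004, -1.0]]
wrist_force: [0.8, 0.6, 0.5]
gripper_width: 0.359
```

```bash
python3 plan.py 470 -293 39 -82.5
```

```text
t 30.98 tcp [ 473.3 -290.6   58.8] d_tool [-3.8  1.8 19.8] rot [ 0.004 -0.008  0.005] F [0.8 0.6 0.5] w 31.2
jaw -82.2 joints [-1.480e+01  2.510e+01 -2.160e+01  1.000e-01 -4.280e+01  1.125e+02]
```

Call:
carry_out(commands=[-3.5,2,7,0.003,-0.008,0.004,0,0,7,0,0,0,0,0,4,0,0,0,0,0,0,0,0,0])

```text
time_s: 31.48
tcp_pos: [0.4715, -0.2936, 0.0415]
ee_rot: [[0.991, 0.132, 0.003], [0.132, -0.991, -0.002], [0.003, 0.003, -1.0]]
wrist_force: [-0.7, 0.3, -1.1]
gripper_width: 0.357
```

```bash
python3 plan.py 470 -293 39 -82.5
```

```text
t 31.48 tcp [ 471.5 -293.6   41.5] d_tool [-1.4 -0.8  2.5] rot [ 0.003 -0.003  0.002] F [-0.7  0.3 -1.1] w 31.1
jaw -82.4 joints [-1.510e+01  2.660e+01 -2.230e+01  1.000e-01 -4.090e+01  1.126e+02]
```

Call:
carry_out(commands=[-1,0,2,0.002,-0.003,0,0,0,1,0,0,0])

```text
time_s: 31.72
tcp_pos: [0.4707, -0.2939, 0.0388]
ee_rot: [[0.991, 0.132, 0.001], [0.132, -0.991, -0.001], [0.0, 0.001, -1.0]]
wrist_force: [-2.0, 1.1, 3.3]
gripper_width: 0.357
```

Call:
carry_out(commands=[0,0,0,0,0,0,0,0,0,0,0,0,0,0,0,0,0,0,0,0,0,0,0,0], grip=54)

```text
time_s: 32.22
tcp_pos: [0.4712, -0.2941, 0.0393]
ee_rot: [[0.991, 0.132, 0.002], [0.132, -0.991, -0.002], [0.002, 0.002, -1.0]]
wrist_force: [-0.0, -1.1, -0.5]
gripper_width: 0.606
```

Call:
carry_out(commands=[0,0,-15,0,0,0,0,0,-25,0,0,0,0,0,-30,0,0,0,0,0,-30,0,0,0,0,0,-20,0,0,0])

```text
time_s: 32.85
tcp_pos: [0.4706, -0.2939, 0.1658]
ee_rot: [[0.991, 0.133, 0.001], [0.133, -0.991, -0.002], [0.001, 0.002, -1.0]]
wrist_force: [0.3, 0.0, -0.4]
gripper_width: 0.621
```

```bash
python3 plan.py 657 -32 160 -82.5;python3 - <<'E'
from h import *
save("wrist","w16")
E
```

```text
t 32.85 tcp [ 470.6 -293.9  165.8] d_tool [ 219.5 -234.9    5.4] rot [ 0.002 -0.001  0.002] F [ 0.3  0.  -0.4] w 54.0
jaw -82.4 joints [-1.520e+01  1.800e+01 -1.440e+01  1.000e-01 -5.750e+01  1.128e+02]
```

View pics/w16.png

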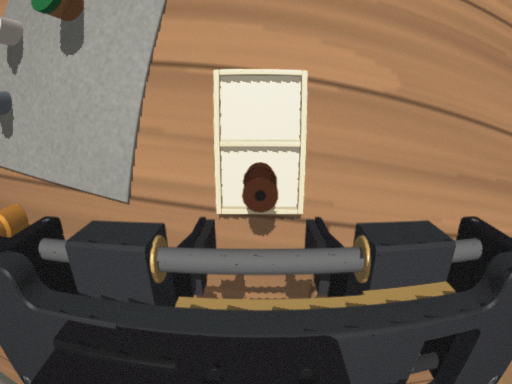

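Call:
carry_out(commands=[36,-40,0,0,0,0,42,-45,0,0,0,0,42,-45,0,0,0,0,42,-45,0,0,0,0,25,-30,0,0,0,0], grip=62)

```text
time_s: 33.52
tcp_pos: [0.6343, -0.0638, 0.1751]
ee_rot: [[0.992, 0.127, 0.015], [0.127, -0.992, -0.006], [0.014, 0.008, -1.0]]
wrist_force: [0.0, -0.2, -0.0]
gripper_width: 0.709
```

```bash
python3 plan.py 657 -32 140 -82.5
```

```text
t 33.52 tcp [634.3 -63.8 175.1] d_tool [ 26.  -29.   35.2] rot [ 0.008 -0.014 -0.004] F [ 0.  -0.2 -0. ] w 61.7
jaw -82.7 joints [  9.   24.8  -2.5   0.5 -61.9  88. ]
```

Call:
carry_out(commands=[13,-15,15,0.004,-0.008,0,13,-12,15,0.004,-0.006,0,0,0,0,0,0,0])

```text
time_s: 33.9
tcp_pos: [0.6578, -0.0312, 0.1426]
ee_rot: [[0.992, 0.129, -0.003], [0.129, -0.992, 0.0], [-0.003, -0.001, -1.0]]
wrist_force: [0.2, -0.5, 0.2]
gripper_width: 0.713
```

```bash
python3 plan.py 657 -32 90 -82.5;python3 - <<'E'
from h import *
save("wrist","w17")
E
```

```text
t 33.9 tcp [657.8 -31.2 142.6] d_tool [-0.8  0.7 52.6] rot [-0.001  0.003 -0.001] F [ 0.2 -0.5  0.2] w 62.0
jaw -82.6 joints [ 11.3  28.8  -0.5  -0.1 -60.8  86.1]
```

View pics/w17.png

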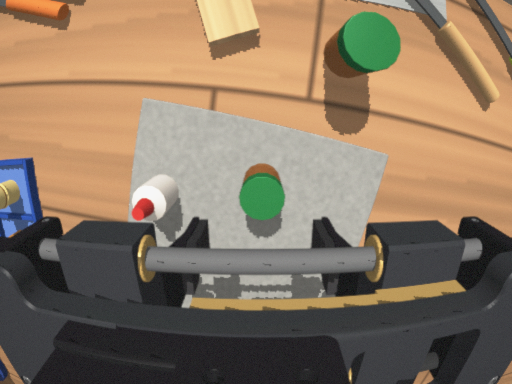

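```bash
python3 -c "
from h import *
print('jar',wcast((262,197),.068))"
```

```text
jar [ 0.65777642 -0.03308115  0.068     ]
```

Call:
carry_out(commands=[0,0,20,0,0.003,0,0,0,20,0,0,0,0,0,15,0,0,0,0,0,0,0,0,0])

```text
time_s: 34.45
tcp_pos: [0.6569, -0.0366, 0.0886]
ee_rot: [[0.992, 0.123, 0.003], [0.123, -0.992, 0.0], [0.003, 0.0, -1.0]]
wrist_force: [1.0, 0.0, -0.7]
gripper_width: 0.714
```

```bash
python3 plan.py 657 -32 21 -82.5
```

```text
t 34.45 tcp [656.9 -36.6  88.6] d_tool [ 0.5 -4.5 67.6] rot [ 0.    -0.003 -0.008] F [ 1.   0.  -0.7] w 62.1
jaw -82.9 joints [ 10.9  31.5  -4.3   0.  -54.   86.2]
```

Call:
carry_out(commands=[0.5,-4,10,0,-0.003,-0.008,0,0,18,0,0,0,0,0,18,0,0,0,0,0,0,0,0,0])

```text
time_s: 34.95
tcp_pos: [0.6576, -0.0325, 0.0411]
ee_rot: [[0.991, 0.131, 0.002], [0.131, -0.991, 0.0], [0.002, 0.0, -1.0]]
wrist_force: [0.5, -0.6, -0.3]
gripper_width: 0.712
```

```bash
python3 plan.py 657.5 -32.5 21 -82.5
```

```text
t 34.95 tcp [657.6 -32.5  41.1] d_tool [-0.2  0.  20.1] rot [ 0.    -0.002  0.001] F [ 0.5 -0.6 -0.3] w 62.0
jaw -82.5 joints [ 11.2  34.6  -6.6   0.  -48.6  86.3]
```

Call:
carry_out(commands=[0,0,8,0,0,0,0,0,8,0,0,0,0,0,4,0,0,0])

```text
time_s: 35.33
tcp_pos: [0.6587, -0.0322, 0.021]
ee_rot: [[0.991, 0.132, 0.005], [0.132, -0.991, 0.0], [0.005, 0.0, -1.0]]
wrist_force: [0.2, 0.3, 0.6]
gripper_width: 0.714
```

Call:
carry_out(commands=[0,0,0,0,0,0,0,0,0,0,0,0,0,0,0,0,0,0,0,0,0,0,0,0], grip=20)

```text
time_s: 35.83
tcp_pos: [0.659, -0.0322, 0.0214]
ee_rot: [[0.991, 0.132, 0.006], [0.132, -0.991, 0.0], [0.006, 0.0, -1.0]]
wrist_force: [-0.8, -1.2, -1.2]
gripper_width: 0.439
```

```bash
python3 plan.py 657.5 -32.5 21 -82.5
```

```text
t 35.83 tcp [659.  -32.2  21.4] d_tool [-1.5  0.1  0.4] rot [ 0.    -0.006  0.001] F [-0.8 -1.2 -1.2] w 38.2
jaw -82.4 joints [ 11.2  36.   -7.4   0.1 -46.3  86.3]
```

Call:
carry_out(commands=[0,0,-10,0,0,0,0,0,-20,0,0,0,0,0,-30,0,0,0,0,0,-30,0,0,0,0,0,-30,0,0,0])

```text
time_s: 36.45
tcp_pos: [0.6565, -0.0325, 0.1441]
ee_rot: [[0.991, 0.132, -0.0], [0.132, -0.991, -0.0], [-0.0, 0.0, -1.0]]
wrist_force: [0.4, 0.1, 0.2]
gripper_width: 0.436
```

```bash
python3 plan.py 545 -284 150 -82.5;python3 - <<'E'
from h import *
save("wrist","w18")
E
```

```text
t 36.45 tcp [656.5 -32.5 144.1] d_tool [-143.7  234.6   -5.8] rot [0.    0.    0.001] F [0.4 0.1 0.2] w 37.9
jaw -82.4 joints [ 11.2  28.5  -0.8   0.  -60.7  86.3]
```

View pics/w18.png

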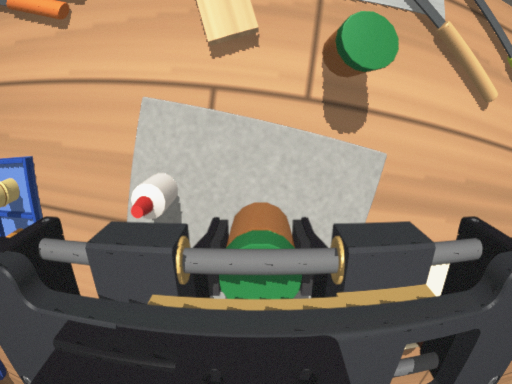

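Call:
carry_out(commands=[-24,40,-5,0,0,0,-30,50,0,0,0,0,-30,50,0,0,0,0,-28,45,0,0,0,0,-14,20,0,0,0,0])

```text
time_s: 37.12
tcp_pos: [0.5618, -0.2565, 0.1584]
ee_rot: [[0.99, 0.138, 0.019], [0.138, -0.99, -0.001], [0.018, 0.004, -1.0]]
wrist_force: [0.6, 0.1, -2.0]
gripper_width: 0.437
```

```bash
python3 plan.py 545 -284.5 110 -82.5
```

```text
t 37.12 tcp [ 561.8 -256.5  158.4] d_tool [-21.4  25.2  48.1] rot [ 0.003 -0.018  0.008] F [ 0.6  0.1 -2. ] w 38.0
jaw -82.1 joints [-9.600e+00  2.370e+01 -6.600e+00 -1.000e-01 -5.860e+01  1.076e+02]
```

Call:
carry_out(commands=[-10,14,15,0.002,-0.01,0.007,-10,11,15,0,-0.008,0,0,0,0,0,0,0])

```text
time_s: 37.5
tcp_pos: [0.5439, -0.2859, 0.1259]
ee_rot: [[0.992, 0.129, -0.001], [0.129, -0.992, -0.001], [-0.001, 0.0, -1.0]]
wrist_force: [0.2, 0.2, -0.7]
gripper_width: 0.437
```

```bash
python3 plan.py 545 -284.5 60 -82.5
```

```text
t 37.5 tcp [ 543.9 -285.9  125.9] d_tool [ 1.3 -1.3 65.9] rot [ 0.     0.001 -0.002] F [ 0.2  0.2 -0.7] w 38.0
jaw -82.6 joints [-1.26e+01  2.57e+01 -8.60e+00  1.00e-01 -5.58e+01  1.10e+02]
```

Call:
carry_out(commands=[1,-1,25,0,0,0,0,0,25,0,0,0,0,0,18,0,0,0,0,0,6,0,0,0,0,0,0,0,0,0])

```text
time_s: 38.12
tcp_pos: [0.5488, -0.2815, 0.05]
ee_rot: [[0.991, 0.136, 0.001], [0.136, -0.991, -0.002], [0.001, 0.002, -1.0]]
wrist_force: [-0.4, -0.7, -0.9]
gripper_width: 0.437
```

```bash
python3 plan.py 545 -284.5 21.5 -82.5
```

```text
t 38.12 tcp [ 548.8 -281.5   50. ] d_tool [-4.2  2.4 28.5] rot [ 0.002 -0.001  0.005] F [-0.4 -0.7 -0.9] w 38.0
jaw -82.2 joints [-1.210e+01  3.070e+01 -1.270e+01  1.000e-01 -4.650e+01  1.098e+02]
```

Call:
carry_out(commands=[-4,2.5,9,0.002,0,0.005,0,0,9,0,0,0,0,0,6,0,0,0,0,0,0,0,0,0])

```text
time_s: 38.62
tcp_pos: [0.5463, -0.2848, 0.0261]
ee_rot: [[0.991, 0.131, 0.004], [0.131, -0.991, -0.001], [0.004, 0.001, -1.0]]
wrist_force: [-0.2, -0.4, -1.1]
gripper_width: 0.437
```

```bash
python3 plan.py 545 -284.5 21.5 -82.5
```

```text
t 38.62 tcp [ 546.3 -284.8   26.1] d_tool [-1.2 -0.5  4.6] rot [ 0.001 -0.004  0.   ] F [-0.2 -0.4 -1.1] w 38.0
jaw -82.5 joints [-12.5  32.4 -14.   -0.  -43.4 110. ]
```

Call:
carry_out(commands=[-1,0,3,0,-0.004,0,0,0,1.5,0,0,0])

```text
time_s: 38.88
tcp_pos: [0.5455, -0.2852, 0.0218]
ee_rot: [[0.991, 0.131, 0.001], [0.131, -0.991, -0.002], [0.0, 0.002, -1.0]]
wrist_force: [0.6, 0.1, -1.1]
gripper_width: 0.441
```

Call:
carry_out(commands=[0,0,0,0,0,0,0,0,0,0,0,0,0,0,0,0,0,0,0,0,0,0,0,0], grip=58)

```text
time_s: 39.38
tcp_pos: [0.5464, -0.2855, 0.0227]
ee_rot: [[0.991, 0.131, 0.003], [0.131, -0.991, -0.003], [0.002, 0.003, -1.0]]
wrist_force: [-0.1, -0.2, -0.1]
gripper_width: 0.659
```

Call:
carry_out(commands=[0,0,-15,0,0,0,0,0,-25,0,0,0,0,0,-30,0,0,0,0,0,-30,0,0,0,0,0,-30,0,0,0])

```text
time_s: 40.0
tcp_pos: [0.5452, -0.285, 0.1586]
ee_rot: [[0.991, 0.132, 0.0], [0.132, -0.991, -0.003], [0.0, 0.003, -1.0]]
wrist_force: [-0.5, 0.1, 0.3]
gripper_width: 0.667
```

Call:
carry_out(commands=[-20,0,-30,0,0,0,-30,0,-30,0,0,0,-30,-20,0,0,0,0,-20,-10,0,0,0,0,0,0,0,0,0,0])

```text
time_s: 40.62
tcp_pos: [0.4411, -0.269, 0.2301]
ee_rot: [[0.991, 0.133, 0.016], [0.133, -0.991, -0.008], [0.015, 0.01, -1.0]]
wrist_force: [0.1, -0.2, 0.8]
gripper_width: 0.665
```

```bash
python3 - <<'E'
from h import *
save("wrist","w19"); save("top","t19",1.5); save("scene","s19",1.5)
E
```

```text
(no output)
```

View pics/t19.png

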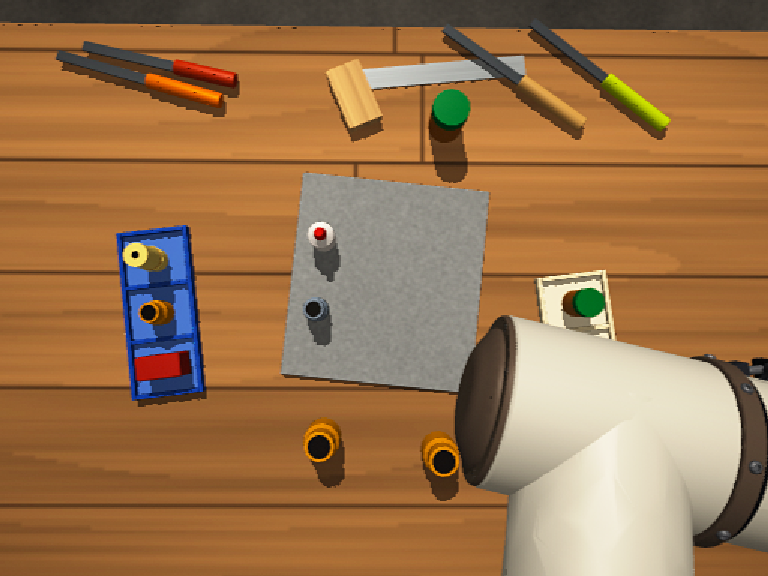

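View pics/w19.png

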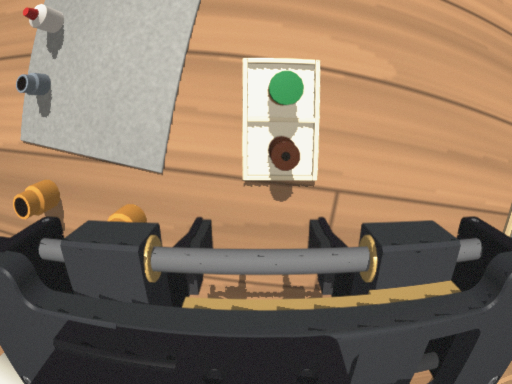

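View pics/s19.png

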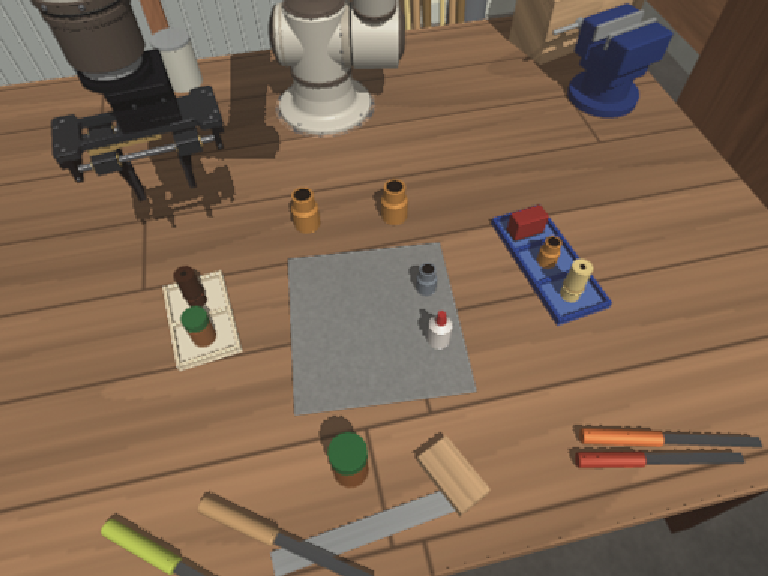

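```bash
python3 - <<'E'
from h import *
print("dark",wcast((287,155),.087-.006+.0),"jar",wcast((286,88),.068))
print("pale",cast("top",(135/1.5,255/1.5),.081),"brass",cast("top",(150/1.5,312.5/1.5),.058),"steel",cast("top",(315/1.5,308/1.5),.058),"glue",cast("top",(320/1.5,234/1.5),.08), "jar top",cast("top",(590/1.5,303/1.5),.068))
s=sense();print(s["time_s"],s["wrist_force"],np.abs(s["joint_velocities"]).max())
E
```

```text
dark [ 0.47222741 -0.29542347  0.081     ] jar [ 0.54321521 -0.28548306  0.068     ]
pale [0.60078888 0.30624333 0.081     ] brass [0.52701908 0.29375931 0.058     ] steel [0.53414067 0.07644564 0.058     ] glue [0.62983691 0.06890744 0.08      ] jar top [ 0.54261234 -0.28601526  0.068     ]
40.775 [ 0.11449715 -1.01014812  0.50285005] 1.3191590903376187
```

Call:
carry_out(commands=[0,0,0,0,0,0,0,0,0,0,0,0])

```text
time_s: 41.02
tcp_pos: [0.444, -0.2697, 0.2283]
ee_rot: [[0.991, 0.133, 0.014], [0.133, -0.991, -0.008], [0.013, 0.01, -1.0]]
wrist_force: [-0.4, 0.4, -0.3]
gripper_width: 0.666
```

```bash
python3 -c "
from station import finish_job
print(finish_job())"
```

```text
the job is handed in; nothing more can be done
None
```

Both kits are made up and the job is handed in at about 41 s; the hand-in gave no verdict. In the blue tray the brass ferrule is in the middle cell, the pale bamboo in the far end cell, and the red sanding block, turned across the tray, in the near one. In the wood tray the dark bamboo is in the near cell and the varnish jar in the far one.

**Last checks:** The final pictures from all three cameras show all five parts standing upright and let go. The measured top centres of the four round parts lie within about 3 mm of where I set them down. The block I checked by eye only, in its cell. The steel ferrule and the glue bottle are within about 1 mm of their first measured places.

**What went wrong on the way:** On the first approach to the brass ferrule, a fast descent carried the tool about 17 mm off in x. I opened the fingers again, corrected in small steps and then gripped it. No other grasp or placing had to be redone. One reading of the dark bamboo disagreed by about 15 mm because its top was partly hidden. I dropped that one and used other readings, which agreed to about 1 mm.

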